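# Load the glaze caddy for the decorating bench

## Task

Pick the four glazing containers off the ware board and load them into the carrying caddy, each upright in the well cut for its base: the wide tub in the largest round well, the nozzle bottle in the middle one, the small pot in the smallest and the flat can in the oblong one. Set each down in its well rather than dropping it, and leave the soap dispenser and the coffee cup standing where they are.

Things in the scene. Friction and masses are not known exactly. Their poses are not given: they have to be found in the camera images.
- glaze_tub: Wide, low tub of glaze: white plastic, straight round sides 65 mm across, flat ribbed screw lid 66 mm across, 76 mm tall, about 0.26 kg. Grip it across the lid and upper wall. It stands upright on the low ware board (12 mm thick, 250 x 370 mm) among the other five containers. Origin: centre of its underside, z up.
- small_pot: Small round pot of underglaze: white plastic, 36 mm across and 64 mm tall, flat ribbed screw lid of the same width, about 0.09 kg. It stands upright on the low ware board (12 mm thick, 250 x 370 mm) among the other five containers. Origin: centre of its underside, z up.
- nozzle_bottle: Slip-trailing bottle: white plastic, round body 50 mm across up to 70 mm, sloping shoulder, ribbed screw cap 31 mm across from 84 to 102 mm, and on it a plain upright pointed cone nozzle ending at 122 mm. About 0.15 kg. Best gripped by the cap. It stands upright on the low ware board (12 mm thick, 250 x 370 mm) among the other five containers. Origin: centre of its underside, z up.
- flat_can: Flat-sided oblong metal can: 66 mm (its x) by 34 mm (its y), body 92 mm tall, round white screw cap 26 mm across in the middle of its top, up to 106 mm. About 0.22 kg. Grip across the 34 mm sides. It stands upright on the low ware board (12 mm thick, 250 x 370 mm) among the other five containers. Origin: centre of its underside, z up.
- soap_pump: Hand-soap dispenser, NOT part of the glaze kit: white round bottle 54 mm across, pump head at 122 mm with a spout reaching 31 mm from the axis along its x. It stands upright on the low ware board (12 mm thick, 250 x 370 mm) among the other five containers. Origin: centre of its underside, z up.
- coffee_cup: Takeaway coffee cup, NOT part of the glaze kit: tapered paper cup, 52 mm across the foot, 71 mm across the white lid's rim, 95 mm tall. It stands upright on the low ware board (12 mm thick, 250 x 370 mm) among the other five containers. Origin: centre of its underside, z up.
- well_large: Block with the largest round well. Fixed beech block 100 x 100 x 20 mm, one of four lying 2 x 2 (101 mm pitch, turned alike, corners vary) in a low plywood caddy, 222 mm square, walls 29 mm, level with the blocks. Origin: centre of the underside, z up. Well: 82 mm across, central, 15 mm deep (floor 5 mm above the origin, cork-brown).
- well_medium: Block with the middle-sized round well. Fixed beech block 100 x 100 x 20 mm, one of four lying 2 x 2 (101 mm pitch, turned alike, corners vary) in a low plywood caddy, 222 mm square, walls 29 mm, level with the blocks. Origin: centre of the underside, z up. Well: 66 mm across, central, 15 mm deep (floor 5 mm above the origin, cork-brown).
- well_small: Block with the smallest round well. Fixed beech block 100 x 100 x 20 mm, one of four lying 2 x 2 (101 mm pitch, turned alike, corners vary) in a low plywood caddy, 222 mm square, walls 29 mm, level with the blocks. Origin: centre of the underside, z up. Well: 52 mm across, central, 15 mm deep (floor 5 mm above the origin, cork-brown).
- well_oblong: Block with the oblong well. Fixed beech block 100 x 100 x 20 mm, one of four lying 2 x 2 (101 mm pitch, turned alike, corners vary) in a low plywood caddy, 222 mm square, walls 29 mm, level with the blocks. Origin: centre of the underside, z up. Well: 82 mm along the block's x by 50 mm along its y, central, 15 mm deep (floor 5 mm above the origin, cork-brown).

How it is judged:
By the outcome, as a careful person would: the job done as asked, in the order asked, and still so for the second after the job is handed in, with the robot touching nothing.
It also fails if it takes over 104 s, if anything falls off the work surface, if the arm or the gripper's body presses on something with over 40 N, if the wrist force passes 120 N, or if a joint passes its speed limit or range.

## Robot

A 6-joint arm with a two-finger parallel gripper is mounted at the origin on the work surface. World frame = base frame: x ahead of the robot, y to its left, z up, the work surface at z = 0. Lengths are in m, angles in rad, forces in N, time in s.
With the tool pointing down it reaches from about 0.3 to 0.875 m from the base axis. Payload 6.4 kg.
Tool frame: the origin (TCP) lies on the centre line of the jaws, within the pads' length; the fingertips stand tips_ahead ahead of it and the grasp point (between the pads) is the TCP (tips_ahead is the distance from the TCP to the fingertips, in m); z points along the fingers, y is the direction in which the jaws open and shut (so a half turn about z gives the same grasp; the last joint's range is limited). The gripper opens to 88 mm and grips with 3 to 60 N. Pads are 18 mm wide; open, the fingers measure 123 mm over their backs; the gripper's body (75 mm by 187 mm) begins 45 mm behind the grasp point.
Start: joints at [-1.384, 0.181, 1.607, -0, 1.354, -0.206], TCP at [0.22, -0.531, 0.234] pointing down, gripper open.
Joint ranges: [-2.99, 2.99], [-0.89, 2.07], [0.3, 2.58], [-1.14, 4.28], [0, 2.63], [-3.12, 3.12]. Speed limits (rad/s): [2.57, 2.57, 3.01, 3.14, 3.14, 3.14].

## Interface

Orientations are given as a rotation vector (axis times angle).
In Python, from rig import * gives the robot as it stands. The module is installed in compiled form; this text tells all that it offers.
- The arm moves only by the shell command python3 -m pendant 'ROWS' [FORCE]. ROWS is JSON, a list of rows, each an object with "claw": the opening, from 0 (shut) to 1 (fully open); "linear": the shift along the tool's x, y, z in mm, a list of three; "spin": the turn about the tool's z in rad. A call has exactly 5 rows; each row shifts and turns the commanded pose from where the row before left it, along the tool's axes as they then stand; what a row does not reach is not made up. A row lasts 1/12 s, in which the tool goes at most 41.7 mm and 7.16 degrees, less where a joint would pass 70% of its speed; a pose out of reach is approached as far as the arm can. A call with a gripper value outside its range is refused whole. The fingers move at their own pace and stop on an object; FORCE is the grip in N (left out, the last holds). Time passes only in rows, so rows that do not move let the fingers close, or fill a call up. It gives the time, the measured TCP pose, the force and the opening at its end, in the units of the state.
- state(): the state, without advancing time (a new reading comes with each control period).
- get_image(name): name is "scene" or "top" or "wrist"; returns a dict with "image" (480x640x3 uint8, red, green, blue), "fov_y" (degrees; the focal length in pixels is half the picture's height over the tangent of half this angle, whatever the lens; pixels are square), "cx", "cy" (the principal point, pixels), "extrinsics" (4x4, takes a point from world to camera coordinates). Camera axes: x right, y up, looking along -z (the intrinsics and any distortion apply to the point x, -y, -z); pixel columns grow to the right and rows downward; lengths in m; the calibration is good to about 2 mm. A picture is of the moment at which its call begins. There is no depth.
- finish_job(): hands the job in, once; it reports no verdict.
The state is a dict: "clock": time; "qpos": joint angles; "joint_velocities": joint speeds; "tau": joint torques, N m; "tcp_pos": TCP position; "eef_rot": TCP orientation; "wrist_force": force on the tool from outside, world axes, zero at the start; "ft_torque": the same for the moment, N m; "width": finger opening in m.
Only numpy, scipy, OpenCV 4.12 (cv2) and the standard library are available. Lean on these libraries where they do the work, as an engineer would, in place of code of your own. Each camera call takes 0.05 s, during which the arm holds its last target.

## Working session

There is one attempt and no reset: what is moved stays moved. The work goes in short steps, Python scripts to look and compute and a shell command to move; the robot and the scene stay as the last step left them, time stands still between calls to the robot, and variables do not carry over. Pictures are saved under pics/ and viewed, and the job is handed in when it is done.

```bash
mkdir -p pics; ls
python3 - <<'E'
from rig import *
import cv2,numpy as np
np.set_printoptions(precision=4,suppress=True)
print(state())
for n in ["scene","top","wrist"]:
    g=get_image(n); cv2.imwrite(f"pics/{n}0.png",g["image"][:,:,::-1])
    print(n,{k:v for k,v in g.items() if k!="image"})
E
```

```text
pics
{'clock': 0.0, 'qpos': array([-1.3843,  0.1815,  1.608 , -0.    ,  1.3538, -0.2063]), 'joint_velocities': array([-0.0008, -0.0036, -0.0007, -0.0008,  0.0021, -0.0009]), 'tau': array([  0.0013, -43.3866, -34.1847,   0.0703,   0.0386,  -0.0001]), 'tcp_pos': array([ 0.22  , -0.5307,  0.2331]), 'eef_rot': array([-3.0795, -0.6126, -0.    ]), 'wrist_force': array([ 0.4282,  1.1179, -0.1561]), 'ft_torque': array([-0.0167, -0.0273, -0.0076]), 'width': 0.08800033120956345}
scene {'fov_y': 47.209483666712515, 'cx': 321.56591517760006, 'cy': 240.191300636868, 'extrinsics': array([[ 0.6182,  0.786 ,  0.0027, -0.3214],
       [-0.6428,  0.5035,  0.5773,  0.2902],
       [ 0.4524, -0.3586,  0.8165, -1.4156],
       [ 0.    ,  0.    ,  0.    ,  1.    ]])}
top {'fov_y': 55.82977486377606, 'cx': 327.7891142571764, 'cy': 238.2222135275471, 'extrinsics': array([[ 0.0083, -0.9999, -0.0081, -0.0049],
       [ 0.9992,  0.008 ,  0.0394, -0.5242],
       [-0.0393, -0.0084,  0.9992, -0.8607],
       [ 0.    ,  0.    ,  0.    ,  1.    ]])}
wrist {'fov_y': 58.52591012747228, 'cx': 313.1547372040509, 'cy': 237.07777788138728, 'extrinsics': array([[ 0.3829, -0.9238, -0.003 , -0.5736],
       [ 0.8913,  0.3704, -0.2614,  0.0355],
       [ 0.2426,  0.0974,  0.9652, -0.3897],
       [ 0.    ,  0.    ,  0.    ,  1.    ]])}
```

View pics/scene0.png

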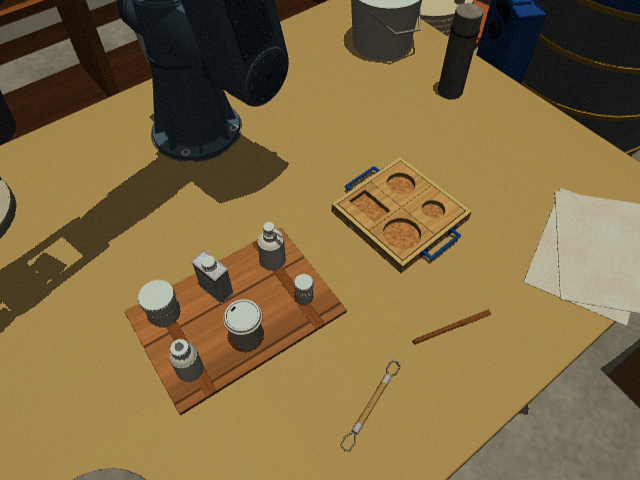

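View pics/top0.png

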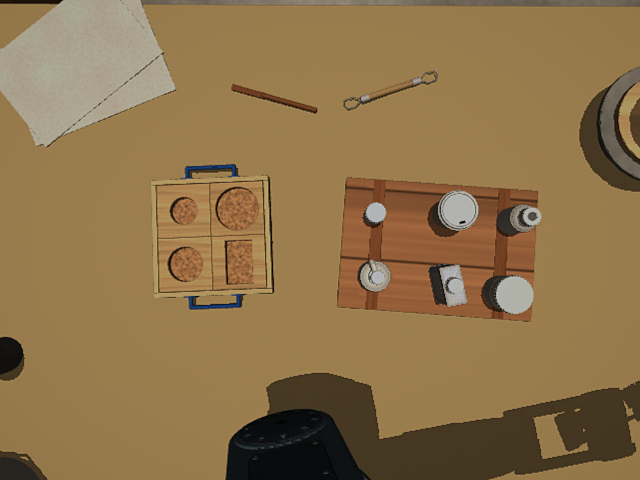

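View pics/wrist0.png

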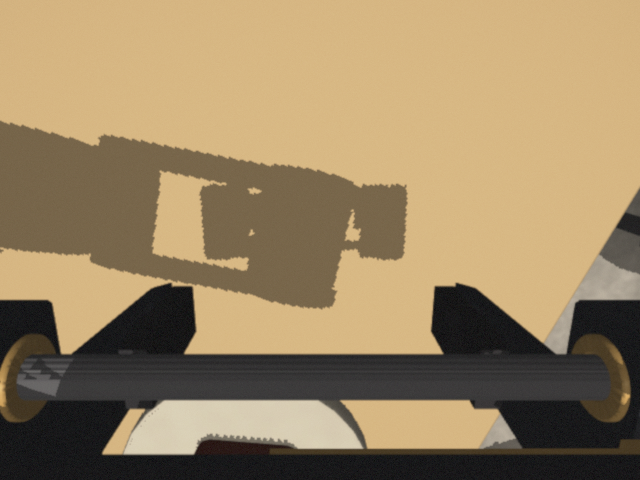

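The scene view shows all six containers, and the top view gives their layout:

| Item | Top-view pixel |
|---|---|
| Small pot | (375,213) |
| Cup | (458,210) |
| Nozzle bottle | (525,218) |
| Soap pump | (374,276) |
| Flat can | (452,285) |
| Tub | (514,294) |
| Small well | (183,211) |
| Large well | (238,208) |
| Medium well | (186,265) |
| Oblong well | (239,262) |

The wrist view shows only the empty table and the fingers.

```bash
cat > h.py <<'E'
from rig import *
import rig,cv2,numpy as np
np.set_printoptions(precision=4,suppress=True)
def ray(g,uv):
    f=240/np.tan(np.radians(g["fov_y"])/2); R=g["extrinsics"][:3,:3]; t=g["extrinsics"][:3,3]
    d=np.array([(uv[0]-g["cx"])/f,-(uv[1]-g["cy"])/f,-1.0])
    d=R.T@d
    return -R.T@t, d/np.linalg.norm(d)
def onplane(g,uv,z):
    c,d=ray(g,uv); return c+d*(z-c[2])/d[2]
def proj(g,p):
    f=240/np.tan(np.radians(g["fov_y"])/2); q=g["extrinsics"][:3,:3]@np.asarray(p)+g["extrinsics"][:3,3]
    return np.array([g["cx"]+f*q[0]/-q[2], g["cy"]-f*q[1]/-q[2]])
def tri(obs):
    A=np.zeros((3,3));b=np.zeros(3);L=[]
    for g,uv in obs:
        c,d=ray(g,uv);M=np.eye(3)-np.outer(d,d);A+=M;b+=M@c;L.append((c,M))
    p=np.linalg.solve(A,b); return p,[round(1000*np.linalg.norm(M@(p-c)),1) for c,M in L]
E
python3 - <<'E'
from h import *
print([x for x in dir(rig) if x[0]!='_'])
for n,(x0,y0,x1,y1),s in [("top",(140,160,280,310),4),("top",(335,175,545,325),3.8),("scene",(120,215,350,415),3),("scene",(325,150,475,275),5)]:
    im=cv2.imread(f"pics/{n}0.png")[y0:y1,x0:x1]
    cv2.imwrite(f"pics/z_{n}_{x0}.png",cv2.resize(im,None,fx=s,fy=s,interpolation=cv2.INTER_CUBIC))
E
```

```text
['PlanningError', 'finish_job', 'get_image', 'state', 'tips_ahead']
```

View pics/z_top_335.png

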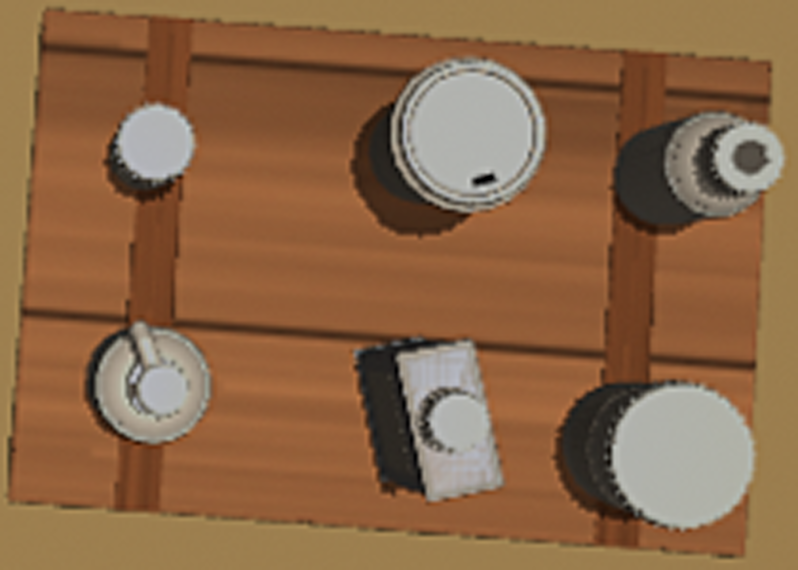

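View pics/z_scene_120.png

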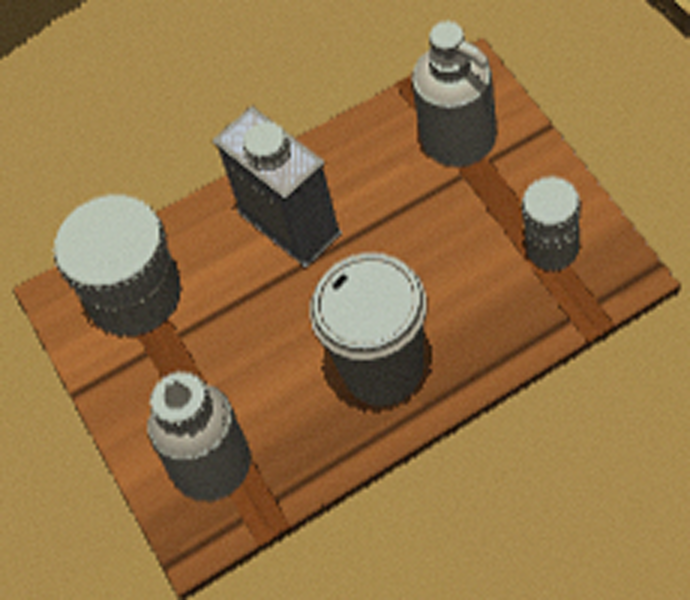

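View pics/z_top_140.png

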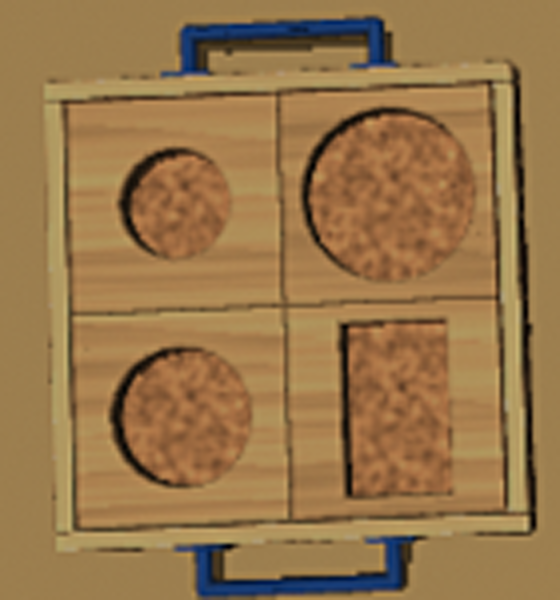

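Run:
```python
from h import *
print(tips_ahead)
g=get_image("top"); im=g["image"]; hsv=cv2.cvtColor(im,cv2.COLOR_RGB2HSV)
s=get_image("scene"); hs=cv2.cvtColor(s["image"],cv2.COLOR_RGB2HSV)
for G,H,box in [(g,hsv,(140,160,280,310)),(g,hsv,(335,175,545,325)),(s,hs,(120,215,350,415)),(s,hs,(325,150,475,275))]:
    x0,y0,x1,y1=box
    print(box)
    for nm,m in [("white",cv2.inRange(H,(0,0,120),(180,70,255))),("cork",cv2.inRange(H,(3,90,30),(14,255,215)))]:
        mm=np.zeros_like(m);mm[y0:y1,x0:x1]=m[y0:y1,x0:x1]
        mm=cv2.morphologyEx(mm,cv2.MORPH_OPEN if nm=="white" else cv2.MORPH_CLOSE,np.ones((3,3)))
        for c in cv2.findContours(mm,cv2.RETR_EXTERNAL,cv2.CHAIN_APPROX_NONE)[0]:
            a=cv2.contourArea(c)
            if a>60:
                print(nm,a,cv2.boundingRect(c),"ell",[np.round(v,1) for v in cv2.fitEllipse(cv2.convexHull(c))],"rect",[np.round(v,1) for v in cv2.minAreaRect(c)])
```

```text
0.019
(140, 160, 280, 310)
cork 831.0 (168, 247, 35, 34) ell [array([185.3, 263.6]), array([33.8, 34.1]), np.float64(55.0)] rect [array([186.2, 263.8]), array([32.5, 33.2]), np.float64(45.0)]
cork 1018.0 (225, 240, 28, 44) ell [array([238.7, 260.7]), array([33.7, 52.8]), np.float64(176.0)] rect [array([239.1, 261.2]), array([43.1, 25.8]), np.float64(86.6)]
cork 482.0 (170, 198, 28, 27) ell [array([183.9, 210.8]), array([24.7, 26.9]), np.float64(53.3)] rect [array([184.6, 210.6]), array([23.9, 25.8]), np.float64(33.7)]
cork 1305.5 (217, 188, 42, 42) ell [array([237.3, 208.4]), array([41.1, 42.4]), np.float64(41.1)] rect [array([237.5, 208.5]), array([41., 41.]), np.float64(90.0)]
(335, 175, 545, 325)
white 1054.0 (496, 276, 37, 38) ell [array([514.3, 294.4]), array([37.1, 37.8]), np.float64(138.7)] rect [array([514. , 294.5]), array([37., 36.]), np.float64(90.0)]
white 637.0 (440, 265, 27, 42) ell [array([452.7, 285.2]), array([24.7, 51.1]), np.float64(168.8)] rect [array([453. , 285.3]), array([39.4, 20.5]), np.float64(77.9)]
white 590.0 (360, 260, 30, 32) ell [array([374.7, 275.5]),
[... 2598 characters left out ...]
), np.float64(61.6)]
(325, 150, 475, 275)
cork 508.0 (384, 219, 37, 29) ell [array([401.9, 232.8]), array([28.5, 36.5]), np.float64(102.2)] rect [array([402., 233.]), array([28., 36.]), np.float64(90.0)]
cork 119.0 (422, 203, 22, 14) ell [array([432.5, 209.5]), array([13. , 21.7]), np.float64(103.3)] rect [array([432.6, 209.6]), array([21. , 12.7]), np.float64(11.3)]
cork 356.5 (354, 191, 32, 31) ell [array([369.9, 205.9]), array([19.6, 38.6]), np.float64(134.3)] rect [array([369.5, 205.5]), array([31.7, 17.9]), np.float64(40.6)]
cork 184.0 (387, 174, 28, 19) ell [array([401.3, 183.2]), array([18.1, 27.3]), np.float64(89.5)] rect [array([400.3, 183.9]), array([17.1, 25.3]), np.float64(71.6)]
```

Run:
```python
from h import *
g=get_image("top"); s=get_image("scene")
G={"top":g,"scene":s}
pts={"pot_lid":((375.7,212),(303.2,281.4)),"tub_lid":((514.3,294.4),(155.4,294.7)),"bottle_cap":((531.7,215.8),(178.8,346.8)),"can_cap":((456,285.5),(209.3,262.3)),"cup":((459.2,209.1),(242.1,314.8))}
for k,(a,b) in pts.items(): print(k,*tri([(g,a),(s,b)]))
# wells
out={}
for n,box in (("top",(157,180,272,292)),("scene",(335,160,468,268))):
    im=G[n]["image"]; lab=cv2.cvtColor(im,cv2.COLOR_RGB2LAB).astype(int)
    x0,y0,x1,y1=box
    H=cv2.cvtColor(im,cv2.COLOR_RGB2HSV)
    hb=cv2.GaussianBlur(im,(0,0),1.0); H=cv2.cvtColor(hb,cv2.COLOR_RGB2HSV)
    m=((H[:,:,0]<14.5)|(H[:,:,2]<85)).astype(np.uint8)*255
    mm=np.zeros_like(m);mm[y0:y1,x0:x1]=m[y0:y1,x0:x1]
    mm=cv2.morphologyEx(mm,cv2.MORPH_OPEN,np.ones((3,3)))
    cv2.imwrite(f"pics/m_{n}.png",cv2.resize(np.vstack([mm[y0:y1,x0:x1],H[y0:y1,x0:x1,0]*6]),None,fx=2.6,fy=2.6))
    for c in cv2.findContours(mm,cv2.RETR_EXTERNAL,cv2.CHAIN_APPROX_NONE)[0]:
        if cv2.contourArea(c)>100: print(n,cv2.contourArea(c),cv2.boundingRect(c),[np.round(v,1) for v in cv2.fitEllipse(c)],[np.round(v,1) for v in cv2.minAreaRect(c)])
```

```text
pot_lid [ 0.5702 -0.0862  0.0683] [np.float64(0.7), np.float64(0.7)]
tub_lid [ 0.4262 -0.3283  0.0799] [np.float64(1.2), np.float64(1.2)]
bottle_cap [ 0.5618 -0.348   0.1077] [np.float64(0.8), np.float64(0.8)]
can_cap [ 0.4438 -0.217   0.1084] [np.float64(3.0), np.float64(3.0)]
cup [ 0.5734 -0.2267  0.1   ] [np.float64(1.1), np.float64(1.1)]
top 849.0 (168, 247, 34, 34) [array([184.6, 263.6]), array([32.6, 33.3]), np.float64(23.4)] [array([184.5, 263.5]), array([33., 33.]), np.float64(90.0)]
top 1000.0 (225, 240, 28, 44) [array([238.5, 261.9]), array([28.2, 49.6]), np.float64(177.2)] [array([238.4, 261.5]), array([42.3, 25.6]), np.float64(86.8)]
top 507.0 (171, 198, 26, 26) [array([183.4, 210.3]), array([25.4, 25.6]), np.float64(11.8)] [array([183.5, 210.5]), array([25., 25.]), np.float64(90.0)]
top 1304.0 (216, 188, 43, 42) [array([236.9, 208.6]), array([40.8, 40.9]), np.float64(165.8)] [array([236.8, 207.8]), array([41.7, 41. ]), np.float64(45.0)]
scene 368.5 (335, 210, 66, 58) [array([368.5, 240.3]), array([  5. , 120.9]), np.float64(131.4)] [array([366.9, 239.2]), array([86.5,  5.5]), np.float64(41.3)]
```

View pics/m_top.png

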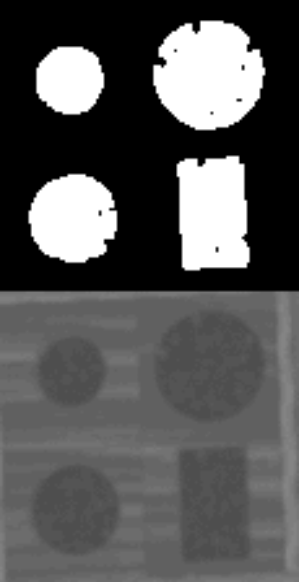

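View pics/m_scene.png

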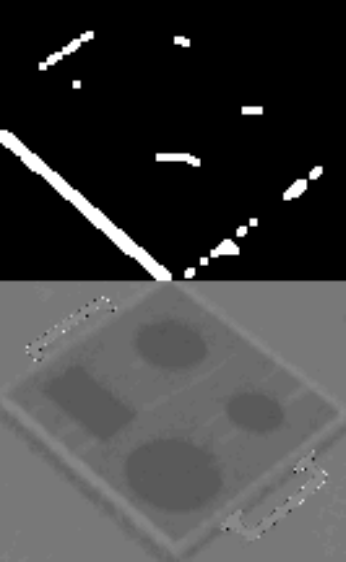

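View pics/z_scene_325.png

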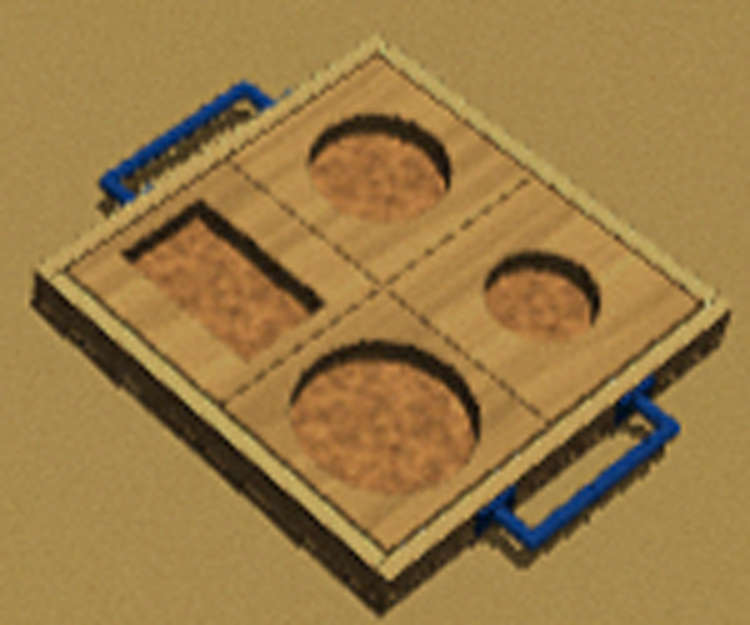

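Run:
```python
from h import *
g=get_image("top"); s=get_image("scene")
G={"top":g,"scene":s}
box=(335,160,468,268); x0,y0,x1,y1=box
for n,box in (("top",(157,180,272,292)),("scene",(335,160,468,268))):
    x0,y0,x1,y1=box
    im=cv2.GaussianBlur(G[n]["image"],(0,0),0.8)[y0:y1,x0:x1]
    big=cv2.resize(im,None,fx=4,fy=4,interpolation=cv2.INTER_CUBIC)
    f=np.log(big.astype(float)+1); r=f[:,:,0]-f[:,:,1]   # red/green ratio
    r8=np.clip((r-0.1)*400,0,255).astype(np.uint8)
    t,m=cv2.threshold(r8,0,255,cv2.THRESH_OTSU); 
    dark=(big.max(2)<75).astype(np.uint8)*255
    m=cv2.morphologyEx(m|dark,cv2.MORPH_OPEN,np.ones((7,7)))
    cv2.imwrite(f"pics/m2_{n}.png",np.hstack([m,r8]) if n=="top" else np.vstack([m,r8])[:,:][::1])
    for c in cv2.findContours(m,cv2.RETR_EXTERNAL,cv2.CHAIN_APPROX_NONE)[0]:
        a=cv2.contourArea(c)
        if a>1500:
            h=cv2.convexHull(c); (ex,ey),d,an=cv2.fitEllipse(c); rc=cv2.minAreaRect(c)
            f=lambda p:np.round([(p[0]-1.5)/4+x0,(p[1]-1.5)/4+y0],2)
            print(n,a,"ell",f((ex,ey)),np.round(np.array(d)/4,1),round(an),"rect",f(rc[0]),np.round(np.array(rc[1])/4,1),round(rc[2],1))
# known table points
for a,b in (((233,88),(490,313)),((317,110),(415,342))): print("stick",*tri([(g,a),(s,b)]))
```

```text
top 14812.0 ell [185.15 263.64] [34.  34.7] 43 rect [185.   263.75] [34.2 34.2] 90.0
top 17822.5 ell [238.77 261.95] [30.  51.2] 178 rect [238.76 261.59] [43.5 26.9] 87.5
top 8997.5 ell [183.64 210.43] [26.4 27.1] 29 rect [183.58 210.14] [26.4 27.3] 29.7
top 22889.0 ell [237.25 208.48] [42.  43.1] 37 rect [237.  208.5] [42.8 42.8] 90.0
scene 1591.5 ell [440.05 238.8 ] [ 4.  43.4] 52 rect [438.44 240.17] [ 5.  33.4] 53.1
scene 7982.0 ell [368.65 200.69] [ 60.9 157.7] 140 rect [374.62 242.3 ] [102.3  26.6] 26.5
scene 97144.0 ell [401.47 209.38] [ 79.4 105.6] 111 rect [401.3  206.84] [99.2 79. ] 41.4
stick [ 0.8255  0.1936 -0.0106] [np.float64(2.5), np.float64(2.5)]
stick [ 0.7793  0.025  -0.0022] [np.float64(2.7), np.float64(2.7)]
```

Run:
```python
from h import *
for n,(x0,y0,x1,y1),s in [("top",(220,60,450,120),3.4),("scene",(330,300,500,460),3.7)]:
    im=cv2.imread(f"pics/{n}0.png")[y0:y1,x0:x1]
    cv2.imwrite(f"pics/z2_{n}.png",cv2.resize(im,None,fx=s,fy=s,interpolation=cv2.INTER_CUBIC))
```

```text
(no output)
```

View pics/m2_scene.png

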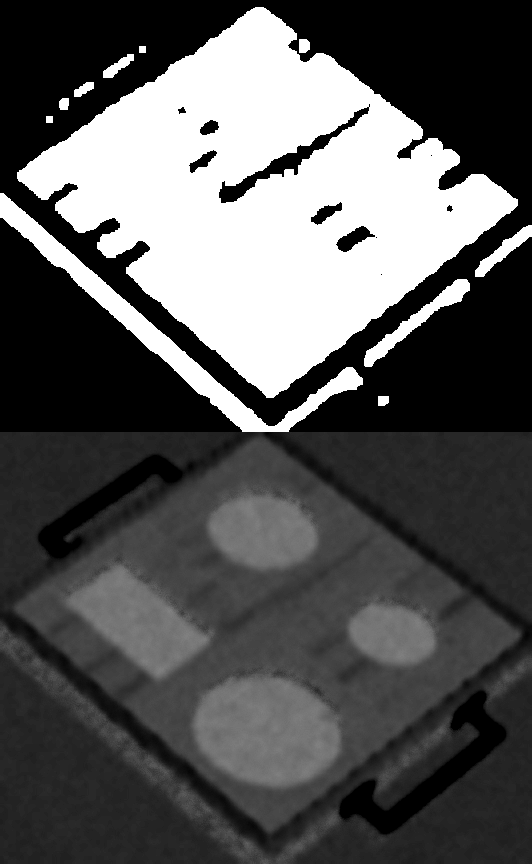

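```bash
cat > wells.py <<'E'
from h import *
def wells(G,box,thr,dk):
    x0,y0,x1,y1=box
    im=cv2.GaussianBlur(G["image"],(0,0),0.8)[y0:y1,x0:x1]
    big=cv2.resize(im,None,fx=4,fy=4,interpolation=cv2.INTER_CUBIC)
    f=np.log(big.astype(float)+1); r=f[:,:,0]-f[:,:,1]
    r8=np.clip((r-0.1)*400,0,255).astype(np.uint8)
    m=((r8>thr)|(big.max(2)<dk)).astype(np.uint8)*255
    m=cv2.morphologyEx(m,cv2.MORPH_OPEN,np.ones((7,7)))
    out=[]
    for c in cv2.findContours(m,cv2.RETR_EXTERNAL,cv2.CHAIN_APPROX_NONE)[0]:
        a=cv2.contourArea(c)
        if a>1500:
            (ex,ey),d,an=cv2.fitEllipse(c); rc=cv2.minAreaRect(c)
            f=lambda p:np.round([(p[0]-1.5)/4+x0,(p[1]-1.5)/4+y0],2)
            out.append((a,f((ex,ey)),np.round(np.array(d)/4,1),f(rc[0]),np.round(np.array(rc[1])/4,1),round(rc[2],1)))
    return out,m
E
python3 - <<'E'
from wells import *
g=get_image("top"); s=get_image("scene")
o,m=wells(s,(335,160,468,268),108,70); cv2.imwrite("pics/m3.png",m)
for q in o: print(*q)
for k,a,b in (("large",(237.25,208.48),(402,233.4)),("med",(185.15,263.64),(401,184)),("small",(183.6,210.4),(433,209.5))): print(k,*tri([(g,a),(s,b)]))
for k,a in (("large",(237.25,208.48)),("med",(185.15,263.64)),("small",(183.6,210.4)),("obl",(238.76,261.6))): print(k,onplane(g,a,0.026))
E
```

```text
11730.5 [401.64 233.28] [26.3 34.9] [401.59 232.82] [35.7 28.5] 7.4
7274.5 [363.18 189.76] [ 66.1 181.2] [374.42 242.2 ] [101.6  26.4] 26.5
3717.5 [433.07 209.21] [14.6 20.4] [432.75 208.75] [15.8 20.8] 90.0
7557.0 [369.06 205.81] [18.7 34.8] [369.68 205.73] [31.8 18.2] 42.2
5955.0 [400.94 183.47] [18.2 26. ] [400.65 183.11] [26.4 19.4] 11.3
large [0.5804 0.1745 0.0167] [np.float64(1.4), np.float64(1.4)]
med [0.4735 0.2725 0.0149] [np.float64(0.7), np.float64(0.7)]
small [0.5753 0.2765 0.0168] [np.float64(0.2), np.float64(0.2)]
large [0.5787 0.1714 0.026 ]
med [0.4734 0.2683 0.026 ]
small [0.5742 0.2733 0.026 ]
obl [0.4781 0.1669 0.026 ]
```

View pics/m3.png

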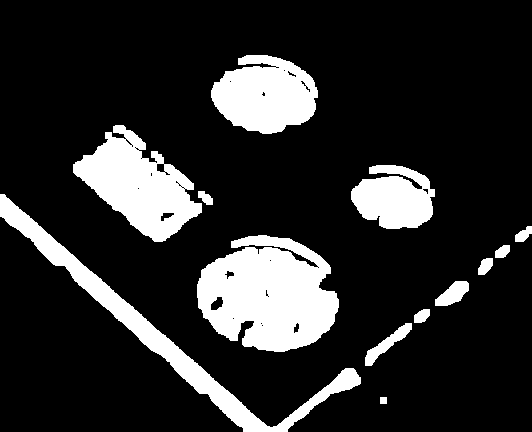

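```bash
cat >> h.py <<'E'
from scipy.spatial.transform import Rotation as Ro
def toolR(): return Ro.from_rotvec(state()["eef_rot"]).as_matrix()
def plan(target,yaw=None):
    """yaw: world angle (deg) wanted for tool y (jaw) axis, mod 180. prints shift in tool axes (current) and spin"""
    st=state();R=toolR();d=np.array(target)-st["tcp_pos"]
    print("tcp",st["tcp_pos"],"tool shift mm",np.round(1000*R.T@d,1),"jaw yaw",round(np.degrees(np.arctan2(R[1,1],R[0,1])),1),end=" ")
    if yaw is not None:
        cur=np.degrees(np.arctan2(R[1,1],R[0,1])); dw=(yaw-cur+90)%180-90
        print("spin(tool z down) rad",round(-np.radians(dw),3),"deg",round(-dw,1),end=" ")
    print("clock",st["clock"],"w",st["width"],"q6",st["qpos"][5])
E
python3 - <<'E'
from h import *
R=toolR(); print(R); w=get_image("wrist"); E=w["extrinsics"]; c=-E[:3,:3].T@E[:3,3]; print(c, R.T@(c-state()["tcp_pos"]), R.T@(-E[2,:3]))
plan((0.40,-0.22,0.30),0)
E
```

```text
[[ 0.9238  0.3828 -0.    ]
 [ 0.3828 -0.9238 -0.    ]
 [-0.      0.     -1.    ]]
[ 0.2826 -0.5053  0.3845] [ 0.0676 -0.     -0.1505] [-0.2617 -0.0015  0.9651]
tcp [ 0.2201 -0.5312  0.234 ] tool shift mm [ 285.3 -218.7  -66. ] jaw yaw -67.5 spin(tool z down) rad -1.178 deg -67.5 clock 0.6 w 0.08846134278460616 q6 -0.206288265832804
```

Run:
```python
from h import *
plan((0.42,-0.25,0.30),-45)
```

```text
tcp [ 0.2201 -0.5312  0.234 ] tool shift mm [ 292.3 -183.3  -66. ] jaw yaw -67.5 spin(tool z down) rad -0.393 deg -22.5 clock 0.6 w 0.08846134278460616 q6 -0.206288265832804
```

```bash
python3 -m pendant '[{"claw":1,"linear":[29,-18,-7],"spin":0},{"claw":1,"linear":[29,-18,-7],"spin":0},{"claw":1,"linear":[29,-18,-7],"spin":0},{"claw":1,"linear":[29,-18,-7],"spin":0},{"claw":1,"linear":[29,-18,-7],"spin":0}]' && python3 -m pendant '[{"claw":1,"linear":[29,-18,-7],"spin":0},{"claw":1,"linear":[29,-18,-7],"spin":0},{"claw":1,"linear":[29,-18,-7],"spin":0},{"claw":1,"linear":[29,-18,-7],"spin":0},{"claw":1,"linear":[29,-18,0],"spin":0}]'
python3 -m pendant '[{"claw":1,"linear":[0,0,0],"spin":-0.12},{"claw":1,"linear":[0,0,0],"spin":-0.12},{"claw":1,"linear":[0,0,0],"spin":-0.12},{"claw":1,"linear":[0,0,0],"spin":-0.03},{"claw":1,"linear":[0,0,0],"spin":0}]'
python3 - <<'E'
from h import *
plan((0.426,-0.328,0.25),-45)
w=get_image("wrist"); cv2.imwrite("pics/w1.png",w["image"][:,:,::-1]); np.save("w1.npy",w,allow_pickle=True)
for k,p in {"pot":(.5702,-.0862,.076),"tub":(.4262,-.3283,.088),"bot":(.5618,-.348,.114),"can":(.4438,-.217,.118)}.items(): print(k,proj(w,p))
E
```

```text
clock: 1.02
tcp_pos: [0.3202, -0.3912, 0.2694]
eef_rot: [3.081, 0.612, 0.0]
wrist_force: [0.6, -0.7, -0.2]
width: 0.0883
clock: 1.43
tcp_pos: [0.4204, -0.2529, 0.2989]
eef_rot: [3.079, 0.612, 0.003]
wrist_force: [0.5, -1.2, 0.1]
width: 0.0879
clock: 1.85
tcp_pos: [0.4192, -0.2537, 0.2971]
eef_rot: [2.903, 1.2, 0.0]
wrist_force: [0.0, 0.3, -0.4]
width: 0.0885
tcp [ 0.4192 -0.2537  0.2971] tool shift mm [-47.7  57.3  47.1] jaw yaw -45.1 spin(tool z down) rad -0.001 deg -0.1 clock 1.85 w 0.08854729450443595 q6 -0.0004759595573463105
pot [297.3722 -99.0852]
tub [378.917  256.8608]
bot [530.3548 165.8549]
can [301.9943 154.3455]
```

View pics/w1.png

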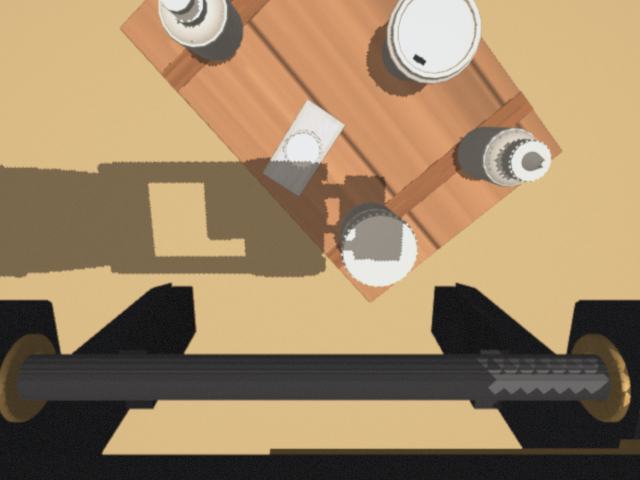

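Wrist view: tub lid is at about (379,247), bottle cap top at (528,160) and can cap at (302,148). I'll take a second wrist view from above the tub.

```bash
python3 -m pendant '[{"claw":1,"linear":[-24,28,0],"spin":0},{"claw":1,"linear":[-24,28,0],"spin":0},{"claw":1,"linear":[0,0,0],"spin":0},{"claw":1,"linear":[0,0,0],"spin":0},{"claw":1,"linear":[0,0,0],"spin":0}]'
python3 - <<'E'
from h import *
w=get_image("wrist"); cv2.imwrite("pics/w2.png",w["image"][:,:,::-1]); np.save("w2.npy",w,allow_pickle=True)
E
```

```text
clock: 2.32
tcp_pos: [0.4243, -0.3272, 0.2967]
eef_rot: [-2.904, -1.196, 0.0]
wrist_force: [0.2, -0.6, -0.4]
width: 0.0881
```

View pics/w2.png

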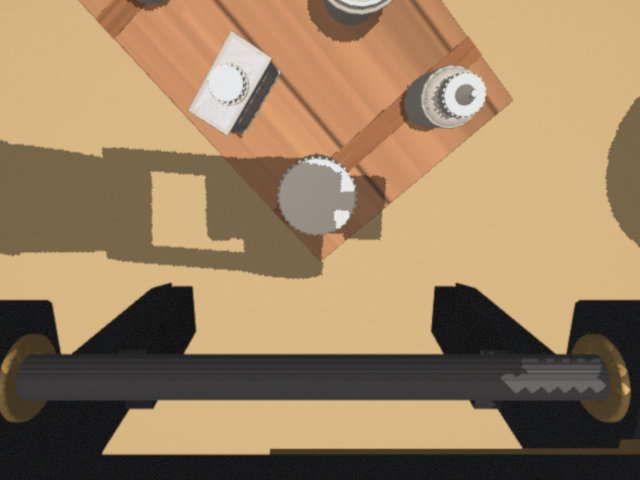

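```bash
python3 - <<'E'
from h import *
for n in ("w1","w2"):
    w=np.load(n+".npy",allow_pickle=True).item(); H=cv2.cvtColor(w["image"],cv2.COLOR_RGB2HSV)
    m=cv2.inRange(H,(0,0,95),(180,55,255)); m[280:]=0
    m=cv2.morphologyEx(m,cv2.MORPH_OPEN,np.ones((3,3)))
    cv2.imwrite(f"pics/m_{n}.png",m[:290])
    for c in cv2.findContours(m,cv2.RETR_EXTERNAL,cv2.CHAIN_APPROX_NONE)[0]:
        if cv2.contourArea(c)>300:
            h=cv2.convexHull(c); print(n,cv2.contourArea(c),cv2.boundingRect(c),[np.round(v,1) for v in cv2.fitEllipse(h)],[np.round(v,1) for v in cv2.minAreaRect(c)])
E
cd pics; python3 -c "
import cv2,numpy as np
cv2.imwrite('mm.png',np.vstack([cv2.imread('m_w1.png'),cv2.imread('m_w2.png')]))"
```

```text
w1 4214.0 (341, 209, 76, 71) [array([377.8, 247.3]), array([76., 79.]), np.float64(143.5)] [array([378.5, 244. ]), array([70., 75.]), np.float64(90.0)]
w1 3918.0 (459, 128, 92, 58) [array([504.5, 155.9]), array([57.7, 93.5]), np.float64(94.4)] [array([504.5, 156.5]), array([57., 91.]), np.float64(90.0)]
w1 3749.0 (263, 100, 81, 96) [array([301.9, 146.9]), array([79. , 94.9]), np.float64(31.6)] [array([303.1, 147.6]), array([46. , 86.7]), np.float64(32.6)]
w1 6528.0 (386, 0, 95, 84) [array([433.2,  32. ]), array([ 92.9, 104.6]), np.float64(25.7)] [array([433. ,  41.5]), array([83., 94.]), np.float64(90.0)]
w1 2636.0 (159, 0, 70, 49) [array([193.5,   8.5]), array([69.5, 79.3]), np.float64(165.7)] [array([193.5,  24. ]), array([48., 69.]), np.float64(90.0)]
w2 4663.5 (278, 155, 78, 80) [array([316.8, 195. ]), array([77.9, 79.2]), np.float64(178.2)] [array([317.1, 194.3]), array([77.9, 77.8]), np.float64(80.5)]
w2 3124.0 (419, 65, 67, 63) [array([451. ,  96.1]), array([60.7, 68.6]), np.float64(62.0)] [array([449.9,  97.1]), array([62.1, 65.7]), np.float64(33.7)]
w2 4263.5 (189, 32, 82, 103) [array([228.8,  84. ]), array([ 60.5, 116.1]), np.float64(26.9)] [array([229.4,  83.2]), array([49.5, 92.7]), np.float64(29.7)]
w2 613.0 (328, 0, 63, 15) [array([358.9,  -9. ]), array([46.3, 67.9]), np.float64(90.6)] [array([359.,   7.]), array([14., 62.]), np.float64(90.0)]
```

View pics/mm.png

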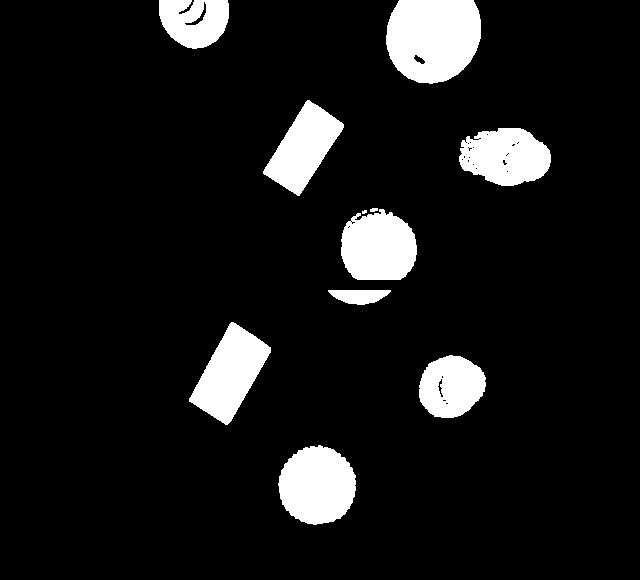

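Run:
```python
from h import *
W=[np.load(n+".npy",allow_pickle=True).item() for n in ("w1","w2")]; t=get_image("top"); s=get_image("scene")
P={"tub":[(379,247.5),(316.9,195),(514.3,294.4),(155.4,294.7)],"can_top":[(303.1,147.6),(229.4,83.2),(453,285.3),None],"bottle_cap":[(528.5,160),(464,94.5),(531.7,215.8),(178.8,346.8)]}
for k,(a,b,c,d) in P.items():
    print(k,"wrist",*tri([(W[0],a),(W[1],b)]),"w+top",*tri([(W[0],a),(W[1],b),(t,c)]))
    if d: print("   w+scene",*tri([(W[0],a),(W[1],b),(s,d)]))
w=W[1]
for k,z in (("tub",.088),("can_top",.104),("bottle_cap",.114)): print(k,"w2 at text z",onplane(w,P[k][1],z),"top",onplane(t,P[k][2],z))
# can yaw from w2 box
H=cv2.cvtColor(w["image"],cv2.COLOR_RGB2HSV); m=cv2.inRange(H,(0,0,95),(180,55,255))
box=cv2.boxPoints(((229.4,83.2),(49.5,92.7),29.7)); q=np.array([onplane(w,p,.104) for p in box]); print(q[:,:2]); 
for i in range(2): d=q[i+1]-q[i]; print(np.linalg.norm(d[:2]),np.degrees(np.arctan2(d[1],d[0])))
plan((0.426,-0.328,0.075),-45)
```

```text
tub wrist [ 0.4308 -0.325   0.079 ] [np.float64(0.4), np.float64(0.4)] w+top [ 0.43   -0.3236  0.0892] [np.float64(2.9), np.float64(1.6), np.float64(4.1)]
   w+scene [ 0.4305 -0.3255  0.0822] [np.float64(1.8), np.float64(0.9), np.float64(2.7)]
can_top wrist [ 0.447  -0.2145  0.1027] [np.float64(0.0), np.float64(0.0)] w+top [ 0.4455 -0.2148  0.1057] [np.float64(1.8), np.float64(1.8), np.float64(3.5)]
bottle_cap wrist [ 0.5658 -0.3464  0.1069] [np.float64(0.2), np.float64(0.2)] w+top [ 0.5614 -0.3425  0.1205] [np.float64(1.7), np.float64(1.4), np.float64(1.3)]
   w+scene [ 0.5646 -0.3462  0.1101] [np.float64(1.1), np.float64(0.7), np.float64(1.7)]
tub w2 at text z [ 0.4315 -0.3239  0.088 ] top [ 0.4261 -0.326   0.088 ]
can_top w2 at text z [ 0.4471 -0.2147  0.104 ] top [ 0.4419 -0.2156  0.104 ]
bottle_cap w2 at text z [ 0.564 -0.345  0.114] top [ 0.5608 -0.346   0.114 ]
[[ 0.4078 -0.204 ]
 [ 0.475  -0.1911]
 [ 0.4851 -0.2251]
 [ 0.4174 -0.2397]]
0.06841227291072714 10.829767320631586
0.035401493205333555 -73.47117616261181
tcp [ 0.4247 -0.3265  0.2972] tool shift mm [ -0.1   2.  222.2] jaw yaw -45.1 spin(tool z down) rad -0.002 deg -0.1 clock 2.4667 w 0.08797924571431408 q6 -0.08981012493313814
```

```bash
python3 -m pendant '[{"claw":1,"linear":[4,2,35],"spin":0},{"claw":1,"linear":[0,0,35],"spin":0},{"claw":1,"linear":[0,0,35],"spin":0},{"claw":1,"linear":[0,0,35],"spin":0},{"claw":1,"linear":[0,0,30],"spin":0}]' 20
python3 - <<'E'
from h import *
plan((0.429,-0.325,0.076),-45)
w=get_image("wrist"); cv2.imwrite("pics/w3.png",w["image"][:,:,::-1])
E
```

```text
clock: 2.88
tcp_pos: [0.4286, -0.3246, 0.1253]
eef_rot: [-2.903, -1.2, 0.0]
wrist_force: [0.2, -0.7, -0.3]
width: 0.088
tcp [ 0.4286 -0.3246  0.1253] tool shift mm [-0.   0.6 49.3] jaw yaw -45.1 spin(tool z down) rad -0.002 deg -0.1 clock 2.8833 w 0.08801265208887128 q6 -0.08204881608802136
```

View pics/w3.png

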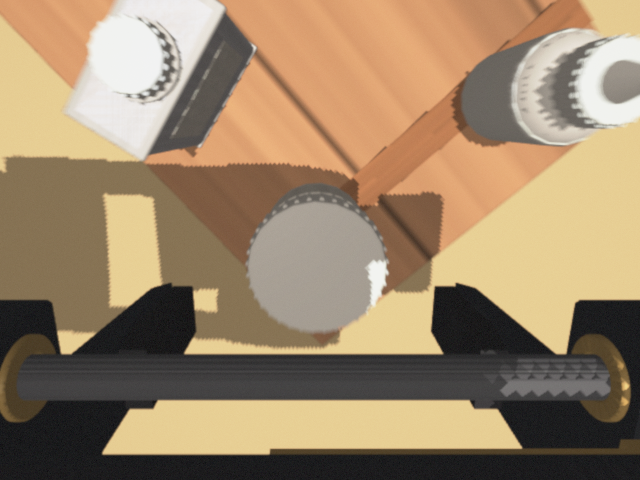

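```bash
python3 - <<'E'
from h import *
w=get_image("wrist"); s=state()["tcp_pos"]
print(proj(w,[s[0],s[1],.088]),proj(w,[s[0],s[1],.106]),onplane(w,(317,262),.088))
E
python3 -m pendant '[{"claw":1,"linear":[0,0,16],"spin":0},{"claw":1,"linear":[0,0,16],"spin":0},{"claw":1,"linear":[0,0,16],"spin":0},{"claw":1,"linear":[0,0,0],"spin":0},{"claw":0,"linear":[0,0,0],"spin":0}]' 20
python3 -m pendant '[{"claw":0,"linear":[0,0,0],"spin":0},{"claw":0,"linear":[0,0,0],"spin":0},{"claw":0,"linear":[0,0,0],"spin":0},{"claw":0,"linear":[0,0,0],"spin":0},{"claw":0,"linear":[0,0,0],"spin":0}]' 20
```

```text
[315.1626 276.4984] [314.8865 291.8087] [ 0.4318 -0.3179  0.088 ]
clock: 3.4
tcp_pos: [0.4294, -0.3262, 0.0805]
eef_rot: [2.903, 1.199, 0.0]
wrist_force: [-0.4, -0.6, 0.5]
width: 0.0837
clock: 3.82
tcp_pos: [0.4295, -0.3267, 0.0806]
eef_rot: [2.902, 1.198, 0.001]
wrist_force: [-1.7, 1.9, 6.5]
width: 0.0649
```

```bash
python3 -m pendant '[{"claw":0,"linear":[0,0,-10],"spin":0},{"claw":0,"linear":[0,0,-25],"spin":0},{"claw":0,"linear":[0,0,-35],"spin":0},{"claw":0,"linear":[0,0,-40],"spin":0},{"claw":0,"linear":[0,0,-40],"spin":0}]' 25
python3 - <<'E'
from h import *
w=get_image("wrist"); cv2.imwrite("pics/w4.png",w["image"][:,:,::-1])
R=toolR();p=state()["tcp_pos"]
for ox in (0,4,8): print(ox,[proj(w,p+R@np.array([ox/1000,0,oz])) for oz in (-.0075,)])
plan((0.5787,0.1714,0.25),-90)
E
```

```text
clock: 4.23
tcp_pos: [0.4281, -0.3252, 0.2303]
eef_rot: [-2.902, -1.198, 0.001]
wrist_force: [1.6, -1.3, -4.0]
width: 0.0642
0 [array([326.6557, 326.7943])]
4 [array([326.75  , 316.0463])]
8 [array([326.8458, 305.1432])]
tcp [ 0.4313 -0.3286  0.2401] tool shift mm [ 457.3 -250.2  -13.3] jaw yaw -45.1 spin(tool z down) rad 0.783 deg 44.9 clock 4.2833 w 0.06408255135924924 q6 -0.08253937606513138
```

View pics/w4.png

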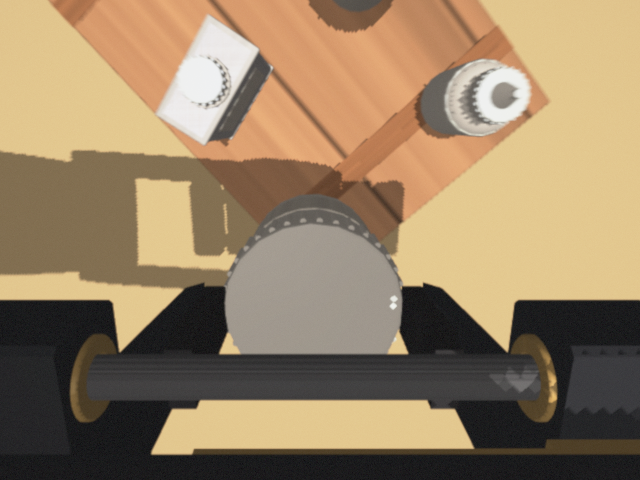

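```bash
python3 -m pendant '[{"claw":0,"linear":[30,-22,-5],"spin":0},{"claw":0,"linear":[30,-23,-5],"spin":0},{"claw":0,"linear":[30,-23,0],"spin":0},{"claw":0,"linear":[30,-23,0],"spin":0},{"claw":0,"linear":[30,-23,0],"spin":0}]' 25
python3 -m pendant '[{"claw":0,"linear":[30,-23,0],"spin":0},{"claw":0,"linear":[30,-23,0],"spin":0},{"claw":0,"linear":[30,-23,0],"spin":0},{"claw":0,"linear":[30,-23,0],"spin":0},{"claw":0,"linear":[30,-23,0],"spin":0}]' 25
python3 -m pendant '[{"claw":0,"linear":[30,-23,0],"spin":0},{"claw":0,"linear":[0,0,0],"spin":0},{"claw":0,"linear":[0,0,0],"spin":0},{"claw":0,"linear":[0,0,0],"spin":0},{"claw":0,"linear":[0,0,0],"spin":0}]' 25
python3 - <<'E'
from h import *
w=get_image("wrist"); cv2.imwrite("pics/w5.png",w["image"][:,:,::-1]);np.save("w5.npy",w,allow_pickle=True)
R=toolR();p=state()["tcp_pos"]
for ox in (0,4,8): print(ox,[proj(w,p+R@np.array([ox/1000,0,oz])) for oz in (-.0075,)])
for p in ((.5787,.1714,.029),(.4734,.2683,.029),(.5742,.2733,.029),(.4781,.1669,.029)): print(proj(w,p))
plan((0.574,0.166,0.25),-90)
E
```

```text
clock: 4.7
tcp_pos: [0.4544, -0.1377, 0.2393]
eef_rot: [2.904, 1.197, 0.0]
wrist_force: [1.0, -0.5, -3.4]
width: 0.064
clock: 5.12
tcp_pos: [0.4795, 0.0498, 0.2393]
eef_rot: [2.904, 1.198, 0.0]
wrist_force: [0.7, -0.4, -4.0]
width: 0.0642
clock: 5.53
tcp_pos: [0.4849, 0.0844, 0.2389]
eef_rot: [2.905, 1.197, -0.001]
wrist_force: [0.6, 0.2, -2.1]
width: 0.0642
0 [array([313.9007, 314.1814])]
4 [array([313.9152, 304.0069])]
8 [array([313.9299, 293.6939])]
[319.1119  40.4334]
[135.6854  49.4364]
[216.5468 -61.066 ]
[236.3238 139.0124]
tcp [0.485  0.0841 0.239 ] tool shift mm [120.9   4.5 -11.1] jaw yaw -45.2 spin(tool z down) rad 0.781 deg 44.8 clock 5.5833 w 0.06404443077756815 q6 0.7201229451945521
```

View pics/w5.png

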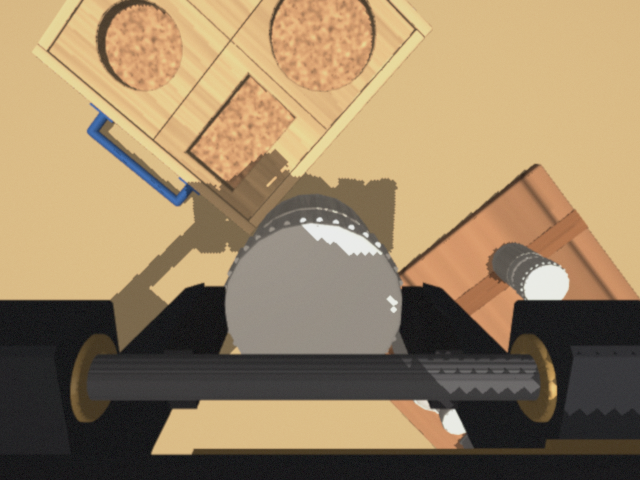

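The held tub is centred. The large well rim is at about (322,39), the medium at (140,47) and the oblong at (242,133). These are within a few pixels of what the top view predicts.

Run:
```python
from wells import *
w=np.load("w5.npy",allow_pickle=True).item()
o,m=wells(w,(60,0,420,195),110,90)
for q in o: print(*q)
cv2.imwrite("pics/m5.png",cv2.resize(m,None,fx=.5,fy=.5))
for uv in ((322.5,39),(140,47),(241.5,133.5)): print(onplane(w,uv,.029))
```

```text
7012.0 [151.72  52.01] [ 89.9 113.8] [114.32  26.16] [26.7 74.7] 31.1
[0.5813 0.1703 0.029 ]
[0.4771 0.267  0.029 ]
[0.4844 0.1668 0.029 ]
```

View pics/m5.png

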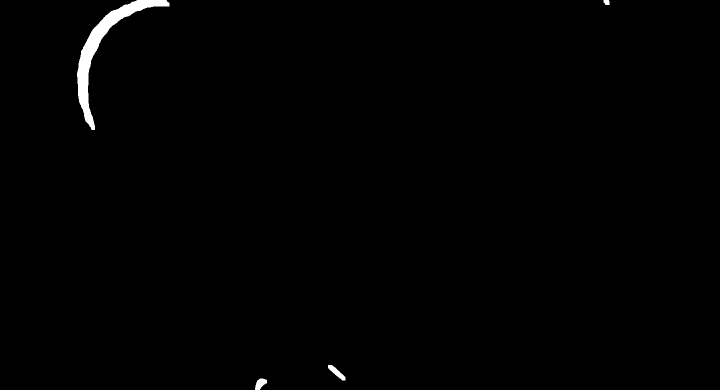

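```bash
python3 -m pendant '[{"claw":0,"linear":[31,2,0],"spin":0},{"claw":0,"linear":[31,2,0],"spin":0},{"claw":0,"linear":[31,2,0],"spin":0},{"claw":0,"linear":[31,0,0],"spin":0},{"claw":0,"linear":[0,0,25],"spin":0}]' 25
python3 -m pendant '[{"claw":0,"linear":[0,0,32],"spin":0},{"claw":0,"linear":[0,0,32],"spin":0},{"claw":0,"linear":[0,0,26],"spin":0},{"claw":0,"linear":[0,0,0],"spin":0},{"claw":0,"linear":[0,0,0],"spin":0}]' 25
python3 - <<'E'
from h import *
w=get_image("wrist"); cv2.imwrite("pics/w6.png",w["image"][:,:,::-1]);t=get_image("scene");cv2.imwrite("pics/s6.png",cv2.resize(t["image"][140:290,320:500,::-1],None,fx=4,fy=4))
plan((0.577,0.168,0.0825))
E
```

```text
clock: 6.0
tcp_pos: [0.5841, 0.1703, 0.2193]
eef_rot: [2.902, 1.196, 0.02]
wrist_force: [0.6, -0.1, -2.8]
width: 0.0638
clock: 6.42
tcp_pos: [0.5762, 0.1671, 0.1227]
eef_rot: [-2.904, -1.195, 0.006]
wrist_force: [0.4, 0.7, -3.5]
width: 0.0642
tcp [0.5788 0.1678 0.1262] tool shift mm [-1.3 -1.5 43.7] jaw yaw -45.2 clock 6.5167 w 0.0644807950638117 q6 0.8747591454342293
```

View pics/w6.png

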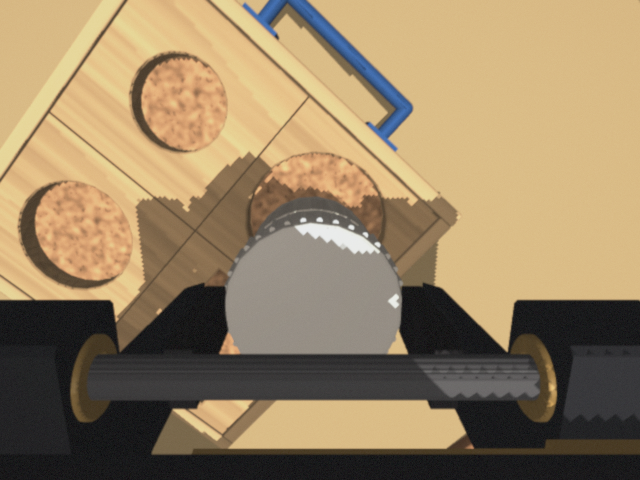

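View pics/s6.png

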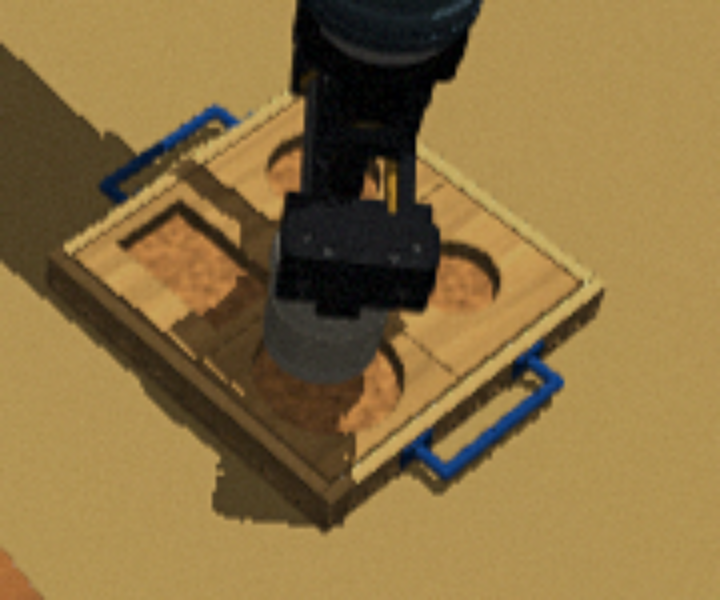

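Run:
```python
from h import *
w=get_image("wrist"); R=toolR(); p=state()["tcp_pos"]
wc=onplane(w,(317,221),.029); print(wc, "rel to tcp, tool mm",1000*R.T@(wc-p))
for v in (306,310): 
    l=onplane(w,(314,v),p[2]+.0075); print("lid",l,1000*R.T@(l-p))
```

```text
[0.5881 0.1737 0.029 ] rel to tcp, tool mm [ 9.943   1.986  97.7804]
lid [0.5814 0.17   0.1342] [ 2.9482  0.2077 -7.4896]
lid [0.5803 0.1689 0.1342] [ 1.3857  0.2083 -7.4949]
```

Run:
```python
from h import *
s=get_image("scene")
p=state()["tcp_pos"]; print(p)
zb=p[2]-.0685
a=onplane(s,(401.2,224.5),zb); b=onplane(s,(401.8,233.3),.029); print(zb,a,b,"tub-well",1000*(a-b)[:2])
```

```text
[0.5791 0.1682 0.1268]
0.05828217315077158 [0.5819 0.1659 0.0583] [0.5862 0.1684 0.029 ] tub-well [-4.3047 -2.589 ]
```

```bash
python3 -m pendant '[{"claw":0,"linear":[5,1,0],"spin":0},{"claw":0,"linear":[0,0,12],"spin":0},{"claw":0,"linear":[0,0,12],"spin":0},{"claw":0,"linear":[0,0,10],"spin":0},{"claw":0,"linear":[0,0,2],"spin":0}]' 25
python3 -m pendant '[{"claw":0,"linear":[0,0,0],"spin":0},{"claw":0,"linear":[0,0,2],"spin":0},{"claw":0,"linear":[0,0,0],"spin":0},{"claw":0,"linear":[0,0,0],"spin":0},{"claw":0,"linear":[0,0,0],"spin":0}]' 25
```

```text
clock: 7.03
tcp_pos: [0.5792, 0.1712, 0.0846]
eef_rot: [-2.903, -1.198, 0.008]
wrist_force: [-1.3, -1.1, -2.6]
width: 0.0637
clock: 7.45
tcp_pos: [0.5818, 0.1714, 0.0865]
eef_rot: [2.904, 1.198, 0.001]
wrist_force: [0.8, 0.3, -3.1]
width: 0.0642
```

```bash
python3 -m pendant '[{"claw":0,"linear":[0,0,1.5],"spin":0},{"claw":0,"linear":[0,0,1.5],"spin":0},{"claw":0,"linear":[0,0,0],"spin":0},{"claw":0,"linear":[0,0,0],"spin":0},{"claw":0,"linear":[0,0,0],"spin":0}]' 25
python3 - <<'E'
from h import *
for i in range(5):
    s=state(); print(s["tcp_pos"],s["wrist_force"]); w=get_image("wrist")
cv2.imwrite("pics/w7.png",w["image"][:,:,::-1])
s=get_image("scene");cv2.imwrite("pics/s7.png",cv2.resize(s["image"][140:290,320:500,::-1],None,fx=4,fy=4))
E
```

```text
clock: 7.87
tcp_pos: [0.5817, 0.1713, 0.0835]
eef_rot: [2.904, 1.198, 0.001]
wrist_force: [-0.9, -0.3, 1.6]
width: 0.0638
[0.5817 0.1713 0.0835] [-0.9004 -0.3479  1.5586]
[0.5817 0.1713 0.0835] [-2.3754 -0.3501  2.3104]
[0.5817 0.1713 0.0834] [-1.6337 -0.6772  2.2811]
[0.5817 0.1713 0.0835] [-1.1385 -1.0911  3.1029]
[0.5817 0.1713 0.0835] [-1.7567 -0.1978  3.6856]
```

View pics/s7.png

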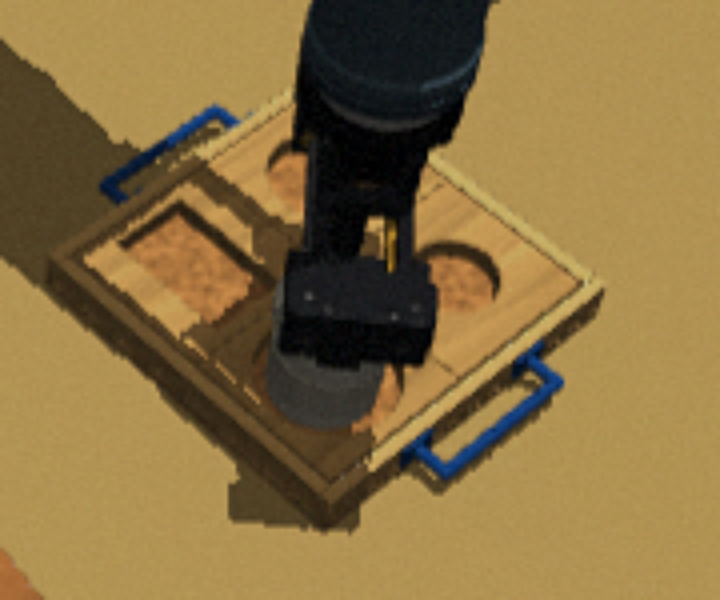

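View pics/w7.png

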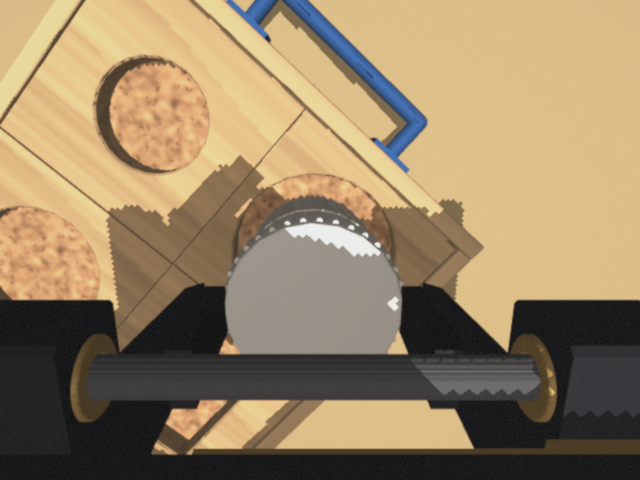

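```bash
python3 -m pendant '[{"claw":0.85,"linear":[0,0,0],"spin":0},{"claw":0.95,"linear":[0,0,0],"spin":0},{"claw":1,"linear":[0,0,0],"spin":0},{"claw":1,"linear":[0,0,0],"spin":0},{"claw":1,"linear":[0,0,-15],"spin":0}]' 25
python3 -m pendant '[{"claw":1,"linear":[0,0,-25],"spin":0},{"claw":1,"linear":[0,0,-40],"spin":0},{"claw":1,"linear":[0,0,-40],"spin":0},{"claw":1,"linear":[0,0,-40],"spin":0},{"claw":1,"linear":[0,0,-40],"spin":0}]'
python3 - <<'E'
from h import *
w=get_image("wrist"); cv2.imwrite("pics/w8.png",w["image"][:,:,::-1]);np.save("w8.npy",w,allow_pickle=True)
plan((0.564,-0.346,0.28),0)
E
```

```text
clock: 8.58
tcp_pos: [0.5792, 0.1711, 0.095]
eef_rot: [-2.902, -1.198, 0.008]
wrist_force: [-0.3, 0.4, 0.5]
width: 0.088
clock: 9.0
tcp_pos: [0.5811, 0.1714, 0.2848]
eef_rot: [-2.904, -1.198, 0.0]
wrist_force: [1.0, 0.3, 1.0]
width: 0.0884
tcp [0.5849 0.1719 0.2948] tool shift mm [-380.3  352.2   13.8] jaw yaw -45.1 spin(tool z down) rad -0.788 deg -45.1 clock 9.05 w 0.08851110667606515 q6 0.8789500586365228
```

View pics/w8.png

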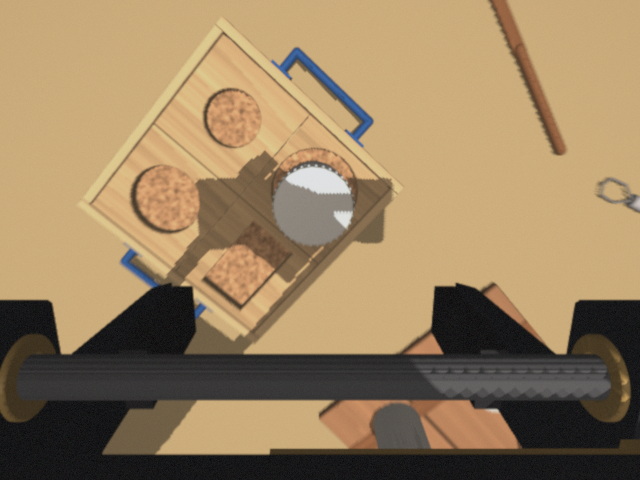

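The tub is standing in the large well, with its lid centre at about (313,205). The small well is at (233,117) and the medium at (167,198), and all are visible.

Run:
```python
from h import *
w=np.load("w8.npy",allow_pickle=True).item()
print("lid",onplane(w,(313,205),.090),"large",onplane(w,(314.5,190),.029))
for k,uv in {"small":(233,117),"med":(167,198),"obl":(248,266)}.items(): print(k,onplane(w,uv,.029),onplane(w,uv,.016))
# caddy corners in image
for uv in ((222,20),(80,205),(402,187)): print(onplane(w,uv,.029))
t=get_image("top"); cv2.imwrite("pics/t8.png",cv2.resize(t["image"][160:310,130:300,::-1],None,fx=4,fy=4)); np.save("t8.npy",t,allow_pickle=True)
```

```text
lid [0.5818 0.1726 0.09  ] large [0.5847 0.1737 0.029 ]
small [0.5797 0.2738 0.029 ] [0.5781 0.2756 0.016 ]
med [0.4794 0.2685 0.029 ] [0.4746 0.2701 0.016 ]
obl [0.4836 0.1668 0.029 ] [0.4789 0.1651 0.016 ]
[0.633  0.3347 0.029 ]
[0.415  0.3236 0.029 ]
[0.6456 0.1167 0.029 ]
```

View pics/t8.png

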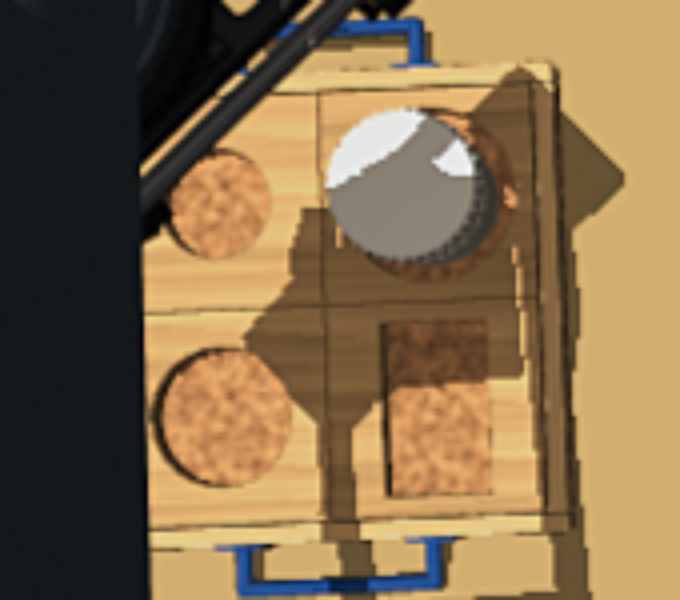

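```bash
R='' ; python3 -m pendant '[{"claw":1,"linear":[-29,27,0],"spin":0},{"claw":1,"linear":[-29,27,0],"spin":0},{"claw":1,"linear":[-29,27,0],"spin":0},{"claw":1,"linear":[-29,27,0],"spin":0},{"claw":1,"linear":[-29,27,0],"spin":0}]'
python3 -m pendant '[{"claw":1,"linear":[-29,27,0],"spin":0},{"claw":1,"linear":[-29,27,0],"spin":0},{"claw":1,"linear":[-29,27,0],"spin":0},{"claw":1,"linear":[-29,27,0],"spin":0},{"claw":1,"linear":[-29,27,0],"spin":0}]'
python3 -m pendant '[{"claw":1,"linear":[-29,27,0],"spin":0},{"claw":1,"linear":[-29,27,0],"spin":0},{"claw":1,"linear":[-29,27,0],"spin":0},{"claw":1,"linear":[0,0,25],"spin":0},{"claw":1,"linear":[0,0,0],"spin":0}]'
python3 - <<'E'
from h import *
w=get_image("wrist"); cv2.imwrite("pics/w9.png",w["image"][:,:,::-1]);np.save("w9.npy",w,allow_pickle=True)
plan((0.564,-0.345,0.116))
print(proj(w,(0.564,-0.345,.114)))
E
```

```text
clock: 9.52
tcp_pos: [0.5734, -0.0281, 0.2825]
eef_rot: [-2.903, -1.199, 0.0]
wrist_force: [0.1, -0.4, -0.4]
width: 0.0881
clock: 9.93
tcp_pos: [0.5658, -0.2265, 0.2824]
eef_rot: [-2.904, -1.198, -0.0]
wrist_force: [1.0, -0.0, 0.2]
width: 0.0882
clock: 10.35
tcp_pos: [0.5594, -0.3445, 0.2526]
eef_rot: [-2.9, -1.191, 0.005]
wrist_force: [-1.6, 0.9, -1.6]
width: 0.0879
tcp [ 0.56   -0.343   0.2542] tool shift mm [  1.4   5.3 138.1] jaw yaw -45.3 clock 10.4 w 0.0879769231883124 q6 0.05963003465199096
[319.9931 218.0934]
```

View pics/w9.png

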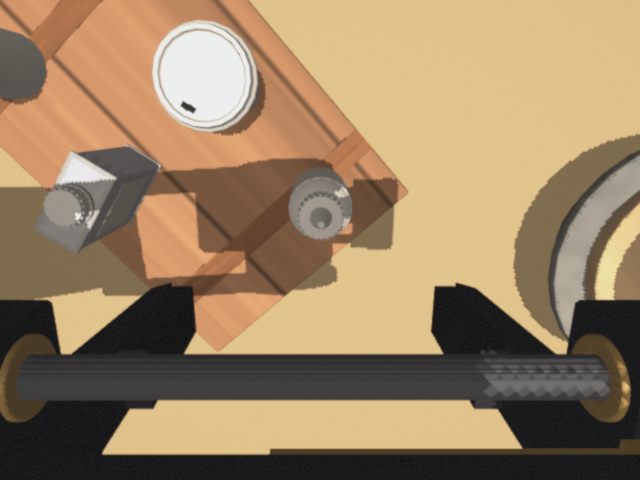

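```bash
python3 -m pendant '[{"claw":1,"linear":[3,4,20],"spin":0},{"claw":1,"linear":[0,0,30],"spin":0},{"claw":1,"linear":[0,0,30],"spin":0},{"claw":1,"linear":[0,0,20],"spin":0},{"claw":1,"linear":[0,0,0],"spin":0}]' 20
python3 - <<'E'
from h import *
w=get_image("wrist"); cv2.imwrite("pics/w10.png",w["image"][:,:,::-1])
plan((0.564,-0.345,0.116)); p=state()["tcp_pos"]
for z in (.114,.134): print(proj(w,(p[0],p[1],z)))
E
```

```text
clock: 10.82
tcp_pos: [0.5648, -0.3403, 0.1531]
eef_rot: [-2.895, -1.198, 0.006]
wrist_force: [-0.4, 0.2, -0.4]
width: 0.0883
tcp [ 0.5659 -0.3415  0.1561] tool shift mm [-3.9  1.3 40.1] jaw yaw -45.0 clock 10.8667 w 0.08783241452974386 q6 0.0638519537951135
[317.5276 270.6926]
[317.5179 286.6223]
```

View pics/w10.png

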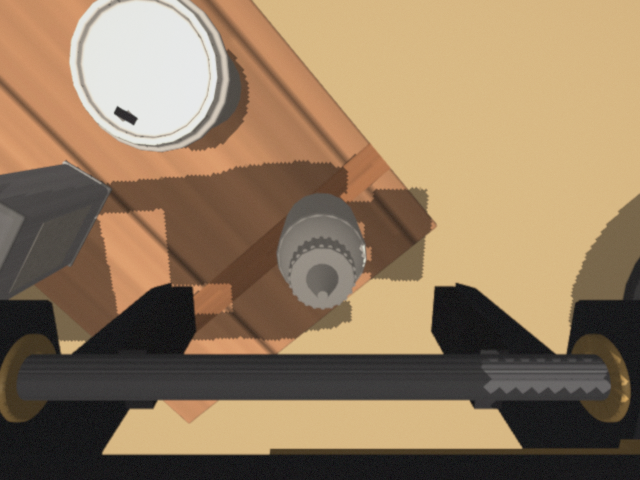

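```bash
python3 -m pendant '[{"claw":1,"linear":[-1,3,12],"spin":0},{"claw":1,"linear":[0,0,14],"spin":0},{"claw":1,"linear":[0,0,12],"spin":0},{"claw":1,"linear":[0,0,0],"spin":0},{"claw":1,"linear":[0,0,0],"spin":0}]' 20
python3 -c "
from h import *
plan((0.566,-0.343,0.116))"
```

```text
clock: 11.28
tcp_pos: [0.5676, -0.3465, 0.119]
eef_rot: [-2.902, -1.198, 0.001]
wrist_force: [0.0, -0.3, -0.0]
width: 0.0879
tcp [ 0.5676 -0.3465  0.119 ] tool shift mm [ 1.3 -3.6  3. ] jaw yaw -45.2 clock 11.2833 w 0.08787524015326248 q6 0.0618855540634427
```

```bash
python3 -m pendant '[{"claw":1,"linear":[0,0,2.5],"spin":0},{"claw":0,"linear":[0,0,0],"spin":0},{"claw":0,"linear":[0,0,0],"spin":0},{"claw":0,"linear":[0,0,0],"spin":0},{"claw":0,"linear":[0,0,0],"spin":0}]' 20
python3 -m pendant '[{"claw":0,"linear":[0,0,0],"spin":0},{"claw":0,"linear":[0,0,0],"spin":0},{"claw":0,"linear":[0,0,0],"spin":0},{"claw":0,"linear":[0,0,0],"spin":0},{"claw":0,"linear":[0,0,0],"spin":0}]' 20
```

```text
clock: 11.7
tcp_pos: [0.5683, -0.3471, 0.118]
eef_rot: [2.903, 1.198, 0.001]
wrist_force: [-0.4, 0.6, 0.1]
width: 0.0635
clock: 12.12
tcp_pos: [0.5681, -0.3469, 0.1175]
eef_rot: [-2.904, -1.198, 0.0]
wrist_force: [0.1, -1.2, -0.3]
width: 0.0302
```

```bash
python3 -c "
from h import *
w=get_image('wrist'); cv2.imwrite('pics/w11.png',w['image'][:,:,::-1]); plan((0.566,-0.343,0.116))"
```

```text
tcp [ 0.5681 -0.3469  0.1175] tool shift mm [ 1.3 -4.2  1.5] jaw yaw -45.1 clock 12.1667 w 0.02588921264821583 q6 0.06184079655023799
```

View pics/w11.png

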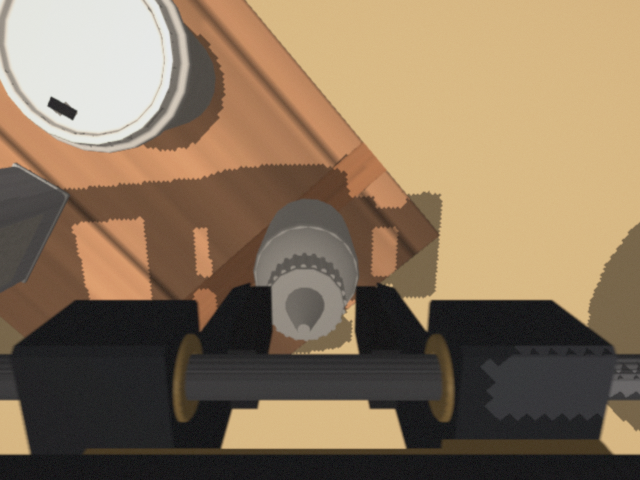

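```bash
python3 -c "
from h import *
w=get_image('wrist'); cv2.imwrite('pics/w12.png',w['image'][:,:,::-1]); plan((0.566,-0.343,0.116)); print(state()['wrist_force'])
w=get_image('scene'); cv2.imwrite('pics/s12.png',cv2.resize(w['image'][270:420,110:290,::-1],None,fx=4,fy=4))"
```

```text
tcp [ 0.5681 -0.3469  0.1175] tool shift mm [ 1.3 -4.2  1.5] jaw yaw -45.1 clock 12.2167 w 0.02239004745571024 q6 0.061830260651593624
[0.4611 0.2776 0.9878]
```

View pics/w12.png

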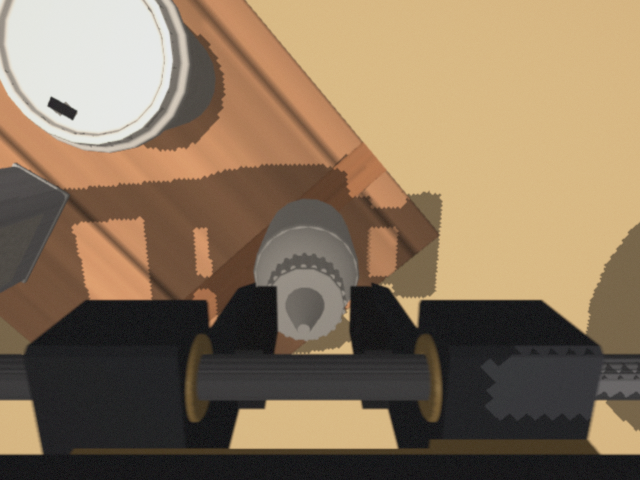

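View pics/s12.png

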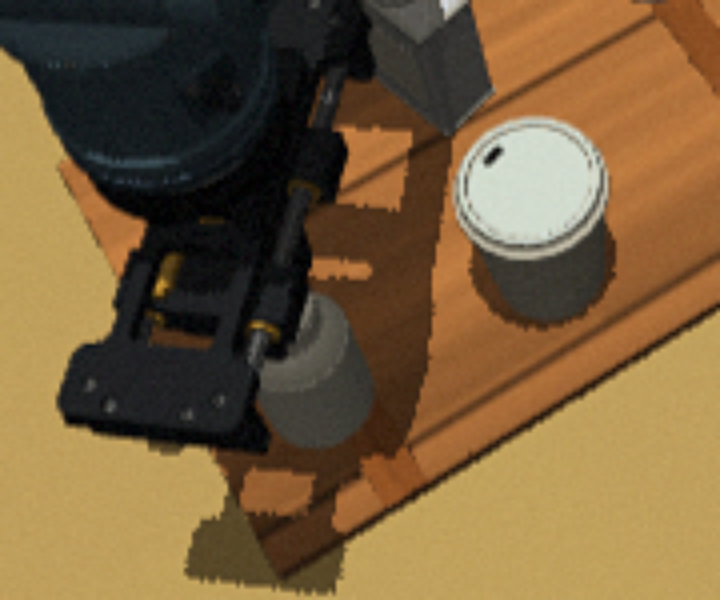

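```bash
python3 -c "
import cv2,numpy as np
a=cv2.imread('pics/w11.png')[190:360,230:390];b=cv2.imread('pics/w10.png')[180:320,260:390];
cv2.imwrite('pics/z11.png',np.hstack([cv2.resize(a,(400,425)),cv2.resize(b,(395,425))]))
cv2.imwrite('pics/z11.png',cv2.convertScaleAbs(cv2.imread('pics/z11.png'),alpha=1.4))"
```

```text
(no output)
```

View pics/z11.png

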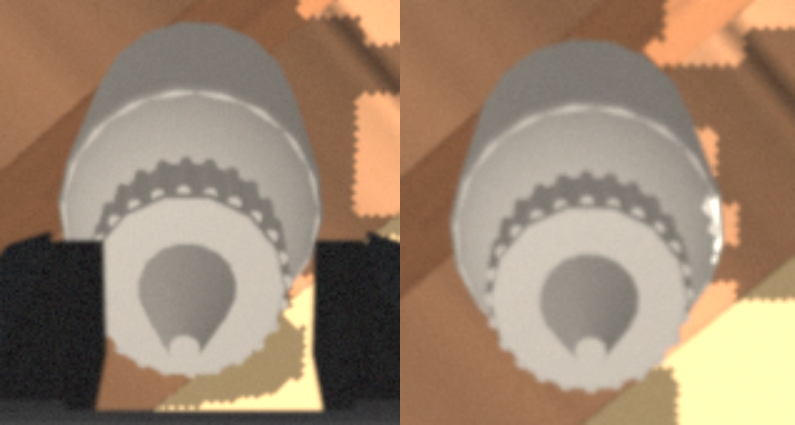

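```bash
python3 -c "
from h import *
w=get_image('wrist'); s=state(); R=toolR(); p=s['tcp_pos']; print(s['width'],s['wrist_force'],p)
for x in (-9,0,9):
  for z in (-10,0,19): print(x,z,proj(w,p+R@np.array([x,-11,z])/1000),proj(w,p+R@np.array([x,11,z])/1000))
for uv in ((307.4,304),(307.4,308)): print(R.T@(onplane(w,uv,.114)-p)*1000)
"
```

```text
0.014465732862538204 [-0.7866 -0.1356  0.314 ] [ 0.5681 -0.3469  0.1175]
-9 -10 [282.8583 339.5969] [343.4093 339.6325]
-9 0 [284.6527 326.8404] [341.6673 326.8723]
-9 19 [287.5425 306.2978] [338.8622 306.3243]
0 -10 [282.3966 316.8934] [343.8764 316.9265]
0 0 [284.2443 305.2978] [342.0816 305.3275]
0 19 [287.2129 286.6683] [339.1982 286.693 ]
9 -10 [281.9206 293.4825] [344.3581 293.5131]
9 0 [283.824  283.1244] [342.5081 283.1519]
9 19 [286.8746 266.523 ] [339.5431 266.5458]
[-1.0109 -2.2434  3.4771]
[-2.6978 -2.2491  3.4771]
```

```bash
python3 -c "
from h import *
w=get_image('wrist'); cv2.imwrite('pics/w13.png',w['image'][:,:,::-1]);print(state()['width'])
w=get_image('scene'); cv2.imwrite('pics/s13.png',cv2.resize(w['image'][270:420,110:290,::-1],None,fx=4,fy=4))"
```

```text
0.009989730696890336
```

View pics/w13.png

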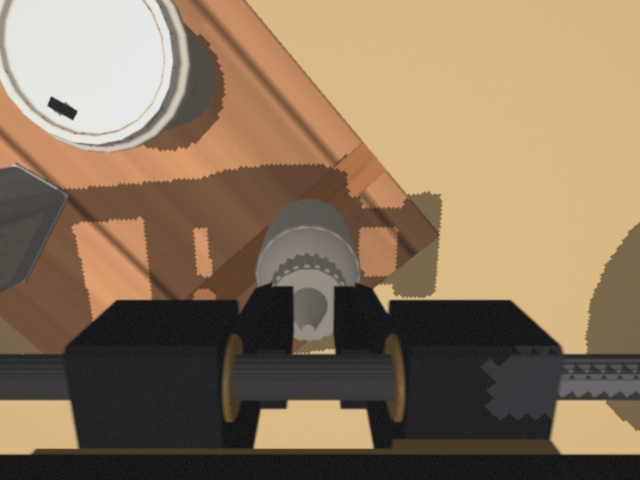

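View pics/s13.png

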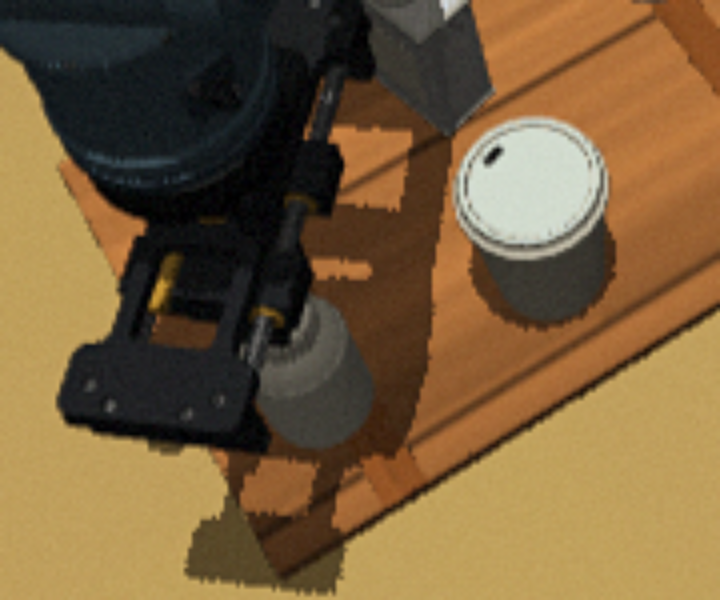

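The jaws closed above the cap onto the nozzle: width is 10 mm, and the image gap puts the visible finger ends near TCP level, not 19 mm ahead of it. I'll open, go lower and close again gently. If the tips reach the body, the width will stop at about 50 mm.

```bash
python3 -m pendant '[{"claw":1,"linear":[0,0,0],"spin":0},{"claw":1,"linear":[0,0,0],"spin":0},{"claw":1,"linear":[0,0,0],"spin":0},{"claw":1,"linear":[0,0,0],"spin":0},{"claw":1,"linear":[0,0,0],"spin":0}]' 10
python3 -m pendant '[{"claw":1,"linear":[0,0,0],"spin":0},{"claw":1,"linear":[0,0,0],"spin":0},{"claw":1,"linear":[0,0,0],"spin":0},{"claw":1,"linear":[0,0,0],"spin":0},{"claw":1,"linear":[0,0,0],"spin":0}]' 10
python3 -c "
from h import *
w=get_image('wrist'); cv2.imwrite('pics/w14.png',w['image'][:,:,::-1]);plan((.566,-.345,.099))"
```

```text
clock: 12.83
tcp_pos: [0.5681, -0.3469, 0.1175]
eef_rot: [2.904, 1.198, 0.0]
wrist_force: [-0.4, -0.5, -0.7]
width: 0.0398
clock: 13.25
tcp_pos: [0.5681, -0.3469, 0.1175]
eef_rot: [2.904, 1.198, 0.0]
wrist_force: [0.5, -1.0, -0.3]
width: 0.0731
tcp [ 0.5681 -0.3469  0.1175] tool shift mm [-0.1 -2.8 18.5] jaw yaw -45.1 clock 13.3 w 0.07702099980487305 q6 0.06180644974548723
```

View pics/w14.png

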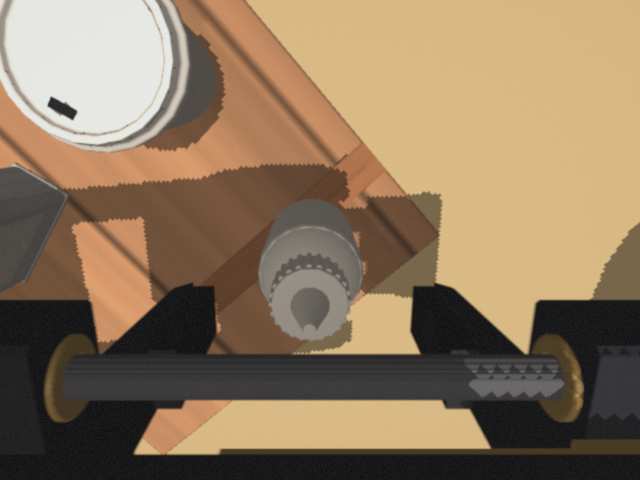

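```bash
python3 -m pendant '[{"claw":0.9,"linear":[-1,-1.5,6],"spin":0},{"claw":0.9,"linear":[0,0,6],"spin":0},{"claw":0.9,"linear":[0,0,6],"spin":0},{"claw":0,"linear":[0,0,0],"spin":0},{"claw":0,"linear":[0,0,0],"spin":0}]' 10
python3 -m pendant '[{"claw":0,"linear":[0,0,0],"spin":0},{"claw":0,"linear":[0,0,0],"spin":0},{"claw":0,"linear":[0,0,0],"spin":0},{"claw":0,"linear":[0,0,0],"spin":0},{"claw":0,"linear":[0,0,0],"spin":0}]' 10
python3 -m pendant '[{"claw":0,"linear":[0,0,0],"spin":0},{"claw":0,"linear":[0,0,0],"spin":0},{"claw":0,"linear":[0,0,0],"spin":0},{"claw":0,"linear":[0,0,0],"spin":0},{"claw":0,"linear":[0,0,0],"spin":0}]' 10
python3 -c "
from h import *
w=get_image('wrist'); cv2.imwrite('pics/w15.png',w['image'][:,:,::-1]);plan((.566,-.345,.099))"
```

```text
clock: 13.72
tcp_pos: [0.5658, -0.3461, 0.0984]
eef_rot: [-2.903, -1.198, 0.001]
wrist_force: [-0.3, -0.6, 0.2]
width: 0.0679
clock: 14.13
tcp_pos: [0.5664, -0.3467, 0.0998]
eef_rot: [2.904, 1.198, 0.0]
wrist_force: [-0.5, 0.2, 0.1]
width: 0.0347
clock: 14.55
tcp_pos: [0.5664, -0.3467, 0.0997]
eef_rot: [2.904, 1.198, 0.0]
wrist_force: [0.1, -0.3, 1.2]
width: 0.0302
tcp [ 0.5664 -0.3466  0.0997] tool shift mm [ 0.9 -1.5  0.7] jaw yaw -45.1 clock 14.6 w 0.030385314237476636 q6 0.06044394281483895
```

View pics/w15.png

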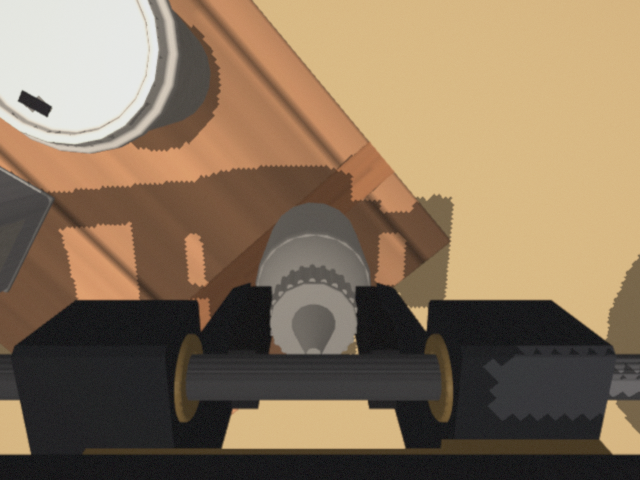

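```bash
python3 -m pendant '[{"claw":0,"linear":[0,0,-10],"spin":0},{"claw":0,"linear":[0,0,-25],"spin":0},{"claw":0,"linear":[0,0,-38],"spin":0},{"claw":0,"linear":[0,0,-40],"spin":0},{"claw":0,"linear":[0,0,-40],"spin":0}]' 25
python3 -c "
from h import *
w=get_image('wrist'); cv2.imwrite('pics/w16.png',w['image'][:,:,::-1]);plan((.4775,.268,.26))"
```

```text
clock: 15.02
tcp_pos: [0.5657, -0.346, 0.254]
eef_rot: [-2.903, -1.198, 0.001]
wrist_force: [0.4, -0.8, -1.5]
width: 0.0302
tcp [ 0.5689 -0.3487  0.265 ] tool shift mm [ 370.2 -501.6   -1.3] jaw yaw -45.1 clock 15.0667 w 0.029944209418094524 q6 0.06042686292629732
```

View pics/w16.png

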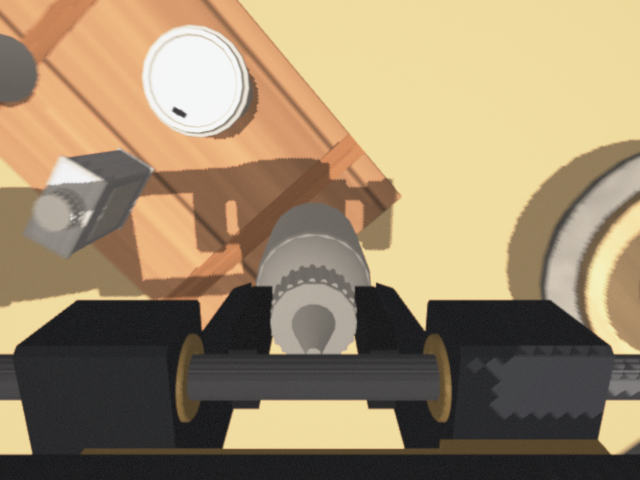

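```bash
python3 -m pendant '[{"claw":0,"linear":[23,-31,0],"spin":0},{"claw":0,"linear":[23,-31,0],"spin":0},{"claw":0,"linear":[23,-31,0],"spin":0},{"claw":0,"linear":[23,-31,0],"spin":0},{"claw":0,"linear":[23,-31,0],"spin":0}]' 25
python3 -m pendant '[{"claw":0,"linear":[23,-31,0],"spin":0},{"claw":0,"linear":[23,-31,0],"spin":0},{"claw":0,"linear":[23,-31,0],"spin":0},{"claw":0,"linear":[23,-31,0],"spin":0},{"claw":0,"linear":[23,-31,0],"spin":0}]' 25
python3 -m pendant '[{"claw":0,"linear":[23,-31,0],"spin":0},{"claw":0,"linear":[23,-31,0],"spin":0},{"claw":0,"linear":[23,-31,0],"spin":0},{"claw":0,"linear":[23,-31,0],"spin":0},{"claw":0,"linear":[23,-31,0],"spin":0}]' 25
python3 -m pendant '[{"claw":0,"linear":[23,-31,0],"spin":0},{"claw":0,"linear":[2,-4,0],"spin":0},{"claw":0,"linear":[0,0,30],"spin":0},{"claw":0,"linear":[0,0,30],"spin":0},{"claw":0,"linear":[0,0,30],"spin":0}]' 25
python3 -c "
from h import *
plan((.4775,.268,.1017))"
```

```text
clock: 15.48
tcp_pos: [0.5377, -0.1539, 0.2527]
eef_rot: [-2.904, -1.198, -0.0]
wrist_force: [0.9, -0.4, -0.4]
width: 0.0302
clock: 15.9
tcp_pos: [0.51, 0.0372, 0.2529]
eef_rot: [2.904, 1.198, 0.001]
wrist_force: [0.5, -0.4, -0.6]
width: 0.03
clock: 16.32
tcp_pos: [0.4822, 0.2282, 0.253]
eef_rot: [2.904, 1.198, 0.001]
wrist_force: [0.6, 0.2, -0.7]
width: 0.0296
clock: 16.73
tcp_pos: [0.4762, 0.269, 0.1623]
eef_rot: [2.903, 1.2, 0.003]
wrist_force: [-0.2, 0.4, -2.0]
width: 0.0298
tcp [0.4762 0.269  0.1623] tool shift mm [ 0.2  1.6 60.6] jaw yaw -45.1 clock 16.7333 w 0.029823850508093535 q6 1.0843468759596113
```

Lower to about 30 mm above the floor, then check in the wrist and scene views.

```bash
python3 -m pendant '[{"claw":0,"linear":[0,1,20],"spin":0},{"claw":0,"linear":[0,0,10],"spin":0},{"claw":0,"linear":[0,0,0],"spin":0},{"claw":0,"linear":[0,0,0],"spin":0},{"claw":0,"linear":[0,0,0],"spin":0}]' 25
python3 -c "
from h import *
w=get_image('wrist'); cv2.imwrite('pics/w17.png',w['image'][:,:,::-1]);np.save('w17.npy',w,allow_pickle=True);t=get_image('scene');cv2.imwrite('pics/s17.png',cv2.resize(t['image'][120:270,320:500,::-1],None,fx=4,fy=4))
plan((.4775,.268,.1017))
print(proj(w,(.4775,.268,.029)))"
```

```text
clock: 17.15
tcp_pos: [0.478, 0.2683, 0.1343]
eef_rot: [2.904, 1.198, 0.004]
wrist_force: [-0.0, -0.4, -0.6]
width: 0.0306
tcp [0.478  0.2684 0.1344] tool shift mm [-0.7 -0.1 32.7] jaw yaw -45.2 clock 17.25 w 0.02973823174822832 q6 1.0831810064339402
[312.9669 235.8568]
```

View pics/w17.png

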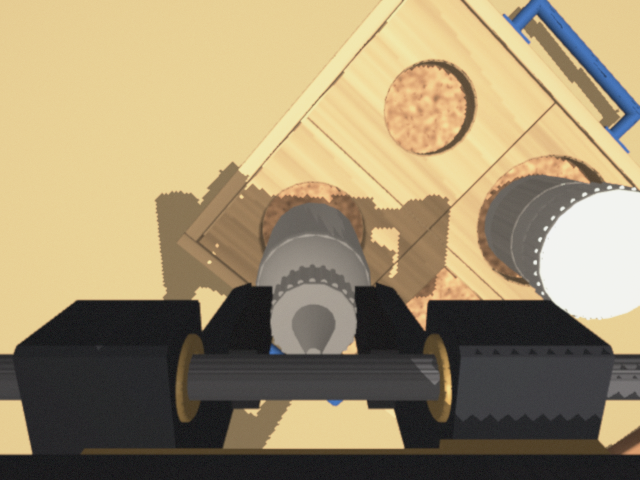

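View pics/s17.png

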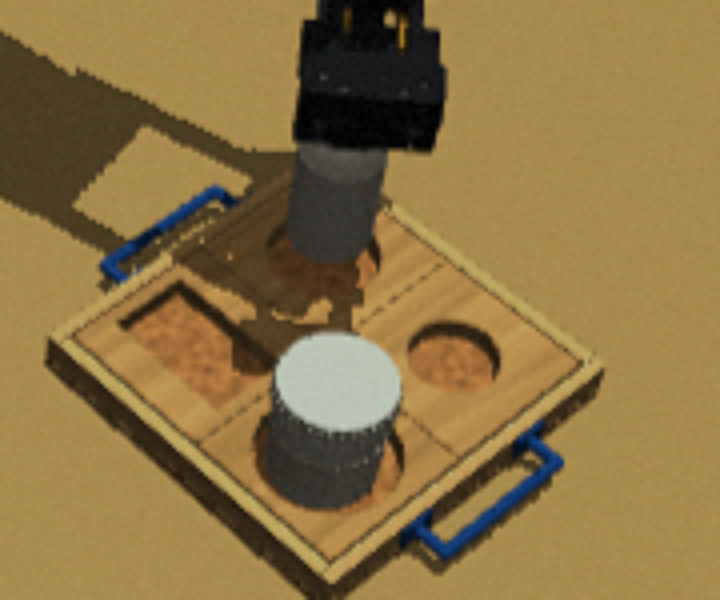

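```bash
python3 -m pendant '[{"claw":0,"linear":[1,0,12],"spin":0},{"claw":0,"linear":[0,0,12],"spin":0},{"claw":0,"linear":[0,0,6],"spin":0},{"claw":0,"linear":[0,0,0],"spin":0},{"claw":0,"linear":[0,0,0],"spin":0}]' 25
python3 -m pendant '[{"claw":0,"linear":[0,0,1.5],"spin":0},{"claw":0,"linear":[0,0,0],"spin":0},{"claw":0,"linear":[0,0,1],"spin":0},{"claw":0,"linear":[0,0,0],"spin":0},{"claw":0,"linear":[0,0,0],"spin":0}]' 25
```

```text
clock: 17.67
tcp_pos: [0.4768, 0.2687, 0.1014]
eef_rot: [-2.904, -1.198, 0.003]
wrist_force: [0.6, -0.3, -1.3]
width: 0.0297
clock: 18.08
tcp_pos: [0.4778, 0.2691, 0.1008]
eef_rot: [-2.904, -1.199, -0.002]
wrist_force: [-1.0, -1.3, 5.8]
width: 0.0303
```

```bash
python3 -m pendant '[{"claw":0.75,"linear":[0,0,0],"spin":0},{"claw":0.75,"linear":[0,0,0],"spin":0},{"claw":0.75,"linear":[0,0,0],"spin":0},{"claw":0.75,"linear":[0,0,0],"spin":0},{"claw":0.75,"linear":[0,0,-5],"spin":0}]' 25
python3 -m pendant '[{"claw":0.75,"linear":[0,0,-30],"spin":0},{"claw":0.75,"linear":[0,0,-40],"spin":0},{"claw":0.75,"linear":[0,0,-40],"spin":0},{"claw":0.75,"linear":[0,0,-40],"spin":0},{"claw":0.75,"linear":[0,0,-20],"spin":0}]'
python3 -c "
from h import *
t=get_image('scene');cv2.imwrite('pics/s18.png',cv2.resize(t['image'][120:270,320:500,::-1],None,fx=4,fy=4))
w=get_image('wrist'); cv2.imwrite('pics/w18.png',w['image'][:,:,::-1]);np.save('w18.npy',w,allow_pickle=True)
plan((.5702,-.0862,.26))"
```

```text
clock: 18.5
tcp_pos: [0.4765, 0.2685, 0.104]
eef_rot: [-2.904, -1.198, 0.004]
wrist_force: [-0.8, -0.0, -1.2]
width: 0.0609
clock: 18.92
tcp_pos: [0.479, 0.2694, 0.281]
eef_rot: [2.903, 1.198, 0.011]
wrist_force: [0.9, 0.2, 1.5]
width: 0.0661
tcp [0.4798 0.2696 0.2807] tool shift mm [-187.1  315.9   20.5] jaw yaw -45.1 clock 19.0167 w 0.06640213044552536 q6 1.0841633866090985
```

View pics/s18.png

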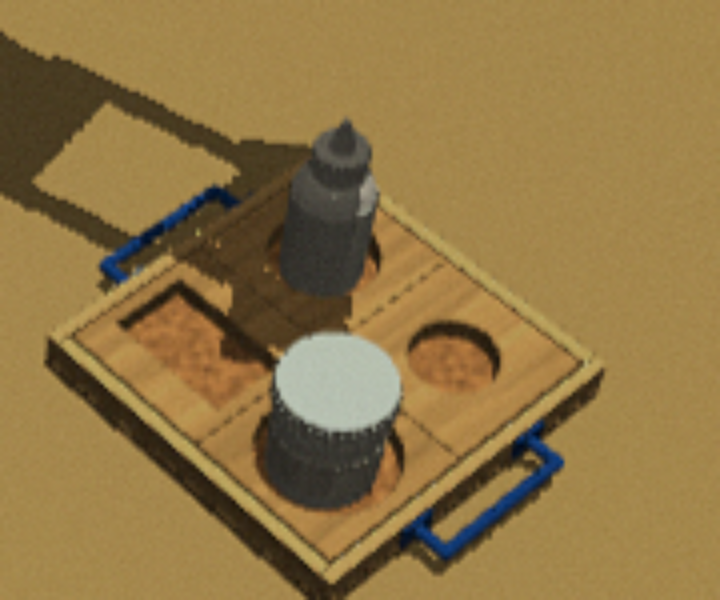

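View pics/w18.png

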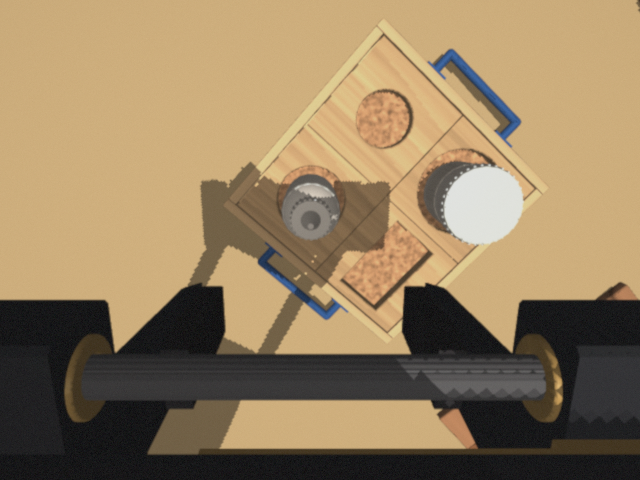

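```bash
python3 -m pendant '[{"claw":0.75,"linear":[-19,31.5,0],"spin":0},{"claw":0.75,"linear":[-19,31.5,0],"spin":0},{"claw":0.75,"linear":[-19,31.5,0],"spin":0},{"claw":0.75,"linear":[-19,31.5,0],"spin":0},{"claw":0.75,"linear":[-19,31.5,0],"spin":0}]' 25
python3 -m pendant '[{"claw":0.75,"linear":[-19,31.5,0],"spin":0},{"claw":0.75,"linear":[-19,31.5,0],"spin":0},{"claw":0.75,"linear":[-19,31.5,0],"spin":0},{"claw":0.75,"linear":[-19,31.5,0],"spin":0},{"claw":0.75,"linear":[-16,31.5,20],"spin":0}]'
python3 -m pendant '[{"claw":0.75,"linear":[0,0,25],"spin":0},{"claw":0.75,"linear":[0,0,0],"spin":0},{"claw":0.75,"linear":[0,0,0],"spin":0},{"claw":0.75,"linear":[0,0,0],"spin":0},{"claw":0.75,"linear":[0,0,0],"spin":0}]'
python3 -c "
from h import *
w=get_image('wrist'); cv2.imwrite('pics/w19.png',w['image'][:,:,::-1]);np.save('w19.npy',w,allow_pickle=True)
plan((.5702,-.0862,.26)); print(proj(w,(.5702,-.0862,.076)))"
```

```text
clock: 19.43
tcp_pos: [0.5204, 0.0887, 0.2736]
eef_rot: [-2.903, -1.199, 0.003]
wrist_force: [0.7, 0.4, -0.2]
width: 0.0661
clock: 19.85
tcp_pos: [0.5684, -0.0889, 0.2573]
eef_rot: [2.901, 1.197, 0.006]
wrist_force: [1.6, -0.7, -0.3]
width: 0.066
clock: 20.27
tcp_pos: [0.5675, -0.0854, 0.2314]
eef_rot: [2.902, 1.2, 0.002]
wrist_force: [-0.2, -0.8, -0.0]
width: 0.0661
tcp [ 0.5676 -0.0855  0.2316] tool shift mm [  1.3   2.4 -28.4] jaw yaw -45.1 clock 20.3167 w 0.06578699746563658 q6 0.4301080780287577
[316.4712 215.3641]
```

View pics/w19.png

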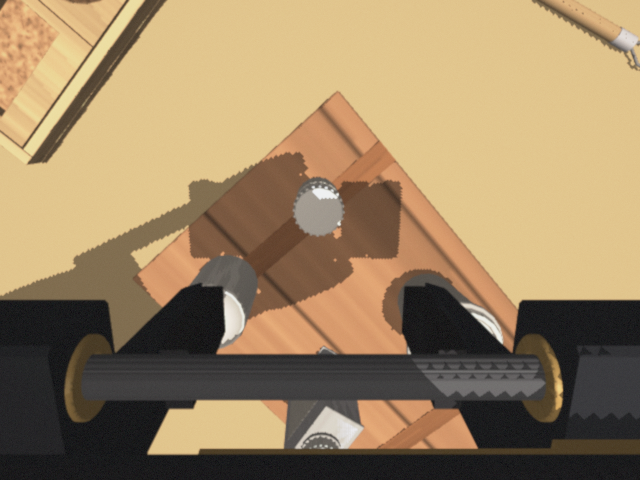

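```bash
python3 -m pendant '[{"claw":0.75,"linear":[4,3.5,20],"spin":0},{"claw":0.75,"linear":[0,0,35],"spin":0},{"claw":0.75,"linear":[0,0,35],"spin":0},{"claw":0.75,"linear":[0,0,25],"spin":0},{"claw":0.75,"linear":[0,0,0],"spin":0}]' 25
python3 -c "
from h import *
w=get_image('wrist'); cv2.imwrite('pics/w20.png',w['image'][:,:,::-1])
plan((.573,-.0853,.060)); p=state()['tcp_pos'];print(proj(w,(p[0],p[1],.076)))"
```

```text
clock: 20.73
tcp_pos: [0.5691, -0.084, 0.1105]
eef_rot: [-2.898, -1.198, 0.009]
wrist_force: [-0.9, 0.7, -0.9]
width: 0.0659
tcp [ 0.5708 -0.0847  0.1135] tool shift mm [ 1.2  2.2 53.5] jaw yaw -45.1 clock 20.7833 w 0.06608855193312389 q6 0.43386097431619364
[317.5831 272.278 ]
```

View pics/w20.png

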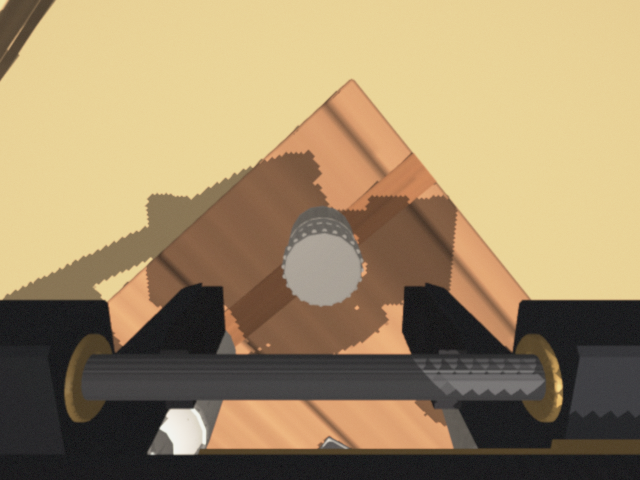

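```bash
python3 -m pendant '[{"claw":0.75,"linear":[2,2,18],"spin":0},{"claw":0.75,"linear":[0,0,18],"spin":0},{"claw":0.75,"linear":[0,0,17],"spin":0},{"claw":0.75,"linear":[0,0,0],"spin":0},{"claw":0,"linear":[0,0,0],"spin":0}]' 20
python3 -m pendant '[{"claw":0,"linear":[0,0,0],"spin":0},{"claw":0,"linear":[0,0,0],"spin":0},{"claw":0,"linear":[0,0,0],"spin":0},{"claw":0,"linear":[0,0,0],"spin":0},{"claw":0,"linear":[0,0,0],"spin":0}]' 20
```

```text
clock: 21.2
tcp_pos: [0.5762, -0.086, 0.064]
eef_rot: [2.902, 1.199, 0.002]
wrist_force: [1.3, -0.7, 0.3]
width: 0.0613
clock: 21.62
tcp_pos: [0.5758, -0.0862, 0.0632]
eef_rot: [2.903, 1.198, 0.002]
wrist_force: [-1.5, 1.5, 5.6]
width: 0.0351
```

```bash
python3 -m pendant '[{"claw":0,"linear":[0,0,-10],"spin":0},{"claw":0,"linear":[0,0,-25],"spin":0},{"claw":0,"linear":[0,0,-38],"spin":0},{"claw":0,"linear":[0,0,-40],"spin":0},{"claw":0,"linear":[0,0,-40],"spin":0}]' 25
python3 -c "
from h import *
w=get_image('wrist'); cv2.imwrite('pics/w21.png',w['image'][:,:,::-1]);plan((.578,.273,.21))"
```

```text
clock: 22.03
tcp_pos: [0.5743, -0.0858, 0.2166]
eef_rot: [-2.903, -1.198, 0.002]
wrist_force: [0.8, -0.0, -0.4]
width: 0.035
tcp [ 0.5788 -0.0872  0.2265] tool shift mm [ 253.4 -256.1   14.9] jaw yaw -45.1 clock 22.0833 w 0.03476516671838638 q6 0.43551670372730955
```

View pics/w21.png

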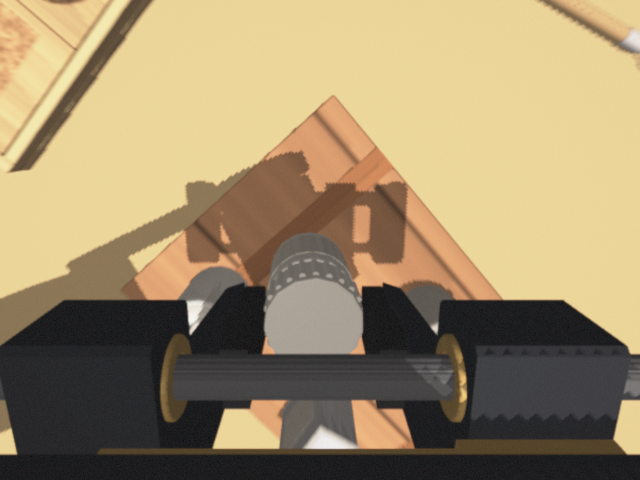

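```bash
python3 -m pendant '[{"claw":0,"linear":[25.5,-25.5,0],"spin":0},{"claw":0,"linear":[25.5,-25.5,0],"spin":0},{"claw":0,"linear":[25.5,-25.5,0],"spin":0},{"claw":0,"linear":[25.5,-25.5,0],"spin":0},{"claw":0,"linear":[25.5,-25.5,0],"spin":0}]' 25
python3 -m pendant '[{"claw":0,"linear":[25.5,-25.5,0],"spin":0},{"claw":0,"linear":[25.5,-25.5,0],"spin":0},{"claw":0,"linear":[25.5,-25.5,0],"spin":0},{"claw":0,"linear":[25.5,-25.5,0],"spin":0},{"claw":0,"linear":[25.5,-25.5,0],"spin":0}]' 25
python3 -m pendant '[{"claw":0,"linear":[0,0,0],"spin":0},{"claw":0,"linear":[0,0,35],"spin":0},{"claw":0,"linear":[0,0,35],"spin":0},{"claw":0,"linear":[0,0,25],"spin":0},{"claw":0,"linear":[0,0,0],"spin":0}]' 25
python3 -c "
from h import *
w=get_image('wrist'); cv2.imwrite('pics/w22.png',w['image'][:,:,::-1]);plan((.578,.273,.065));print(proj(w,(.578,.273,.029)))
t=get_image('scene');cv2.imwrite('pics/s22.png',cv2.resize(t['image'][120:270,320:500,::-1],None,fx=4,fy=4))"
```

```text
clock: 22.5
tcp_pos: [0.5752, 0.0957, 0.2153]
eef_rot: [2.904, 1.198, 0.0]
wrist_force: [-0.1, 0.1, -0.8]
width: 0.035
clock: 22.92
tcp_pos: [0.5756, 0.2763, 0.2152]
eef_rot: [2.904, 1.198, -0.0]
wrist_force: [0.2, 0.3, -0.2]
width: 0.0353
clock: 23.33
tcp_pos: [0.5716, 0.2731, 0.1135]
eef_rot: [-2.903, -1.198, 0.018]
wrist_force: [-1.3, -0.5, -2.3]
width: 0.0351
tcp [0.5735 0.2735 0.1169] tool shift mm [ 3.1  3.7 51.8] jaw yaw -45.2 clock 23.3833 w 0.03511153041868807 q6 1.0468366419695834
[322.2139 234.884 ]
```

View pics/w22.png

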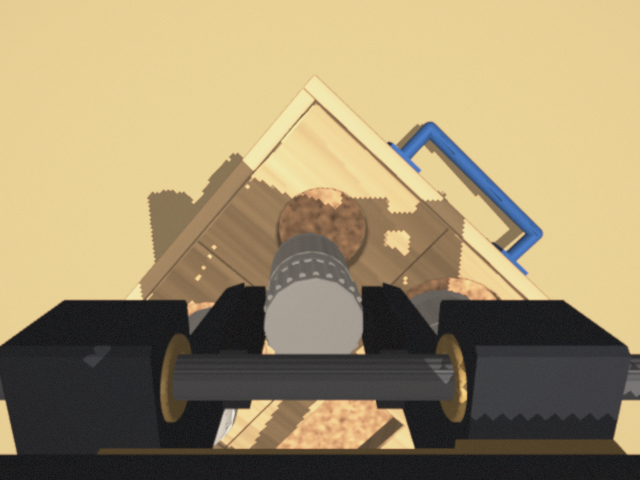

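View pics/s22.png

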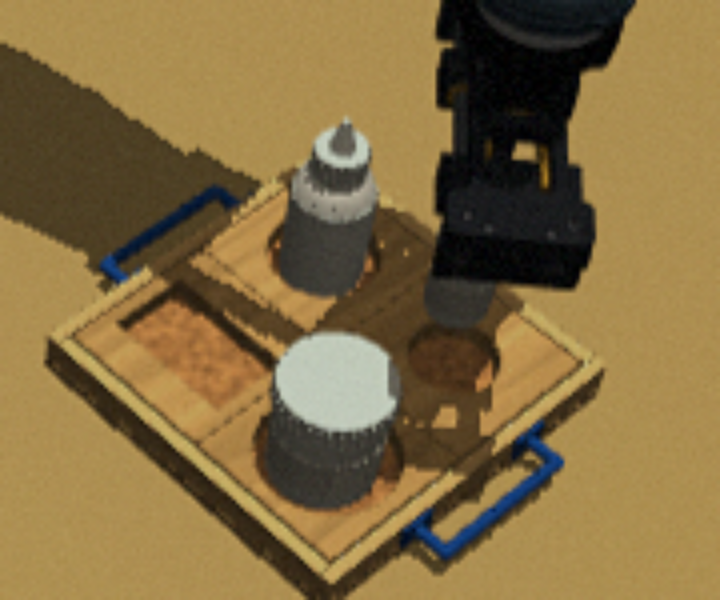

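```bash
python3 -m pendant '[{"claw":0,"linear":[5,3.5,0],"spin":0},{"claw":0,"linear":[0,0,15],"spin":0},{"claw":0,"linear":[0,0,15],"spin":0},{"claw":0,"linear":[0,0,0],"spin":0},{"claw":0,"linear":[0,0,0],"spin":0}]' 25
python3 -c "
from h import *
w=get_image('wrist'); cv2.imwrite('pics/w23.png',w['image'][:,:,::-1]);plan((.578,.273,.065));print(proj(w,(.578,.273,.029)))
t=get_image('scene');cv2.imwrite('pics/s23.png',cv2.resize(t['image'][120:270,320:500,::-1],None,fx=4,fy=4))"
```

```text
clock: 23.85
tcp_pos: [0.5831, 0.2757, 0.0916]
eef_rot: [2.904, 1.198, 0.002]
wrist_force: [0.3, -0.2, -0.6]
width: 0.035
tcp [0.5835 0.2758 0.0921] tool shift mm [-6.  -1.9 27.1] jaw yaw -45.2 clock 23.9 w 0.03502166209791898 q6 1.0462510159179215
[309.9979 265.7221]
```

View pics/w23.png

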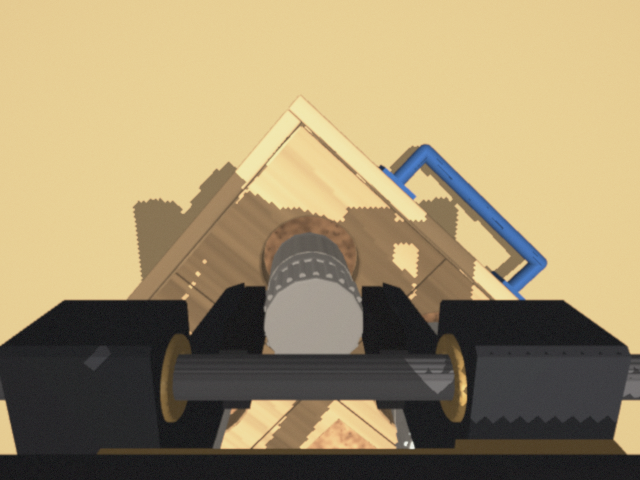

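View pics/s23.png

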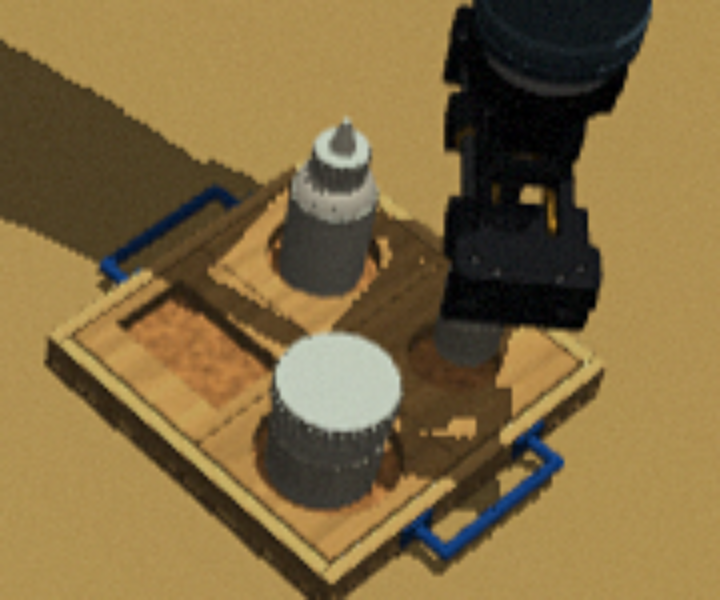

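```bash
python3 -m pendant '[{"claw":0,"linear":[-5,-2,0],"spin":0},{"claw":0,"linear":[0,0,5],"spin":0},{"claw":0,"linear":[0,0,0],"spin":0},{"claw":0,"linear":[0,0,0],"spin":0},{"claw":0,"linear":[0,0,0],"spin":0}]' 25
python3 -c "
from h import *
w=get_image('wrist'); cv2.imwrite('pics/w24.png',w['image'][:,:,::-1]);plan((.578,.273,.065));print(proj(w,(.578,.273,.029)))
t=get_image('scene');cv2.imwrite('pics/s24.png',cv2.resize(t['image'][120:270,320:500,::-1],None,fx=4,fy=4))"
```

```text
clock: 24.37
tcp_pos: [0.5771, 0.2735, 0.0851]
eef_rot: [-2.904, -1.198, 0.0]
wrist_force: [-0.9, 0.2, -0.9]
width: 0.0351
tcp [0.5772 0.2735 0.0851] tool shift mm [ 0.2  0.9 20.1] jaw yaw -45.2 clock 24.4167 w 0.03477228608098395 q6 1.0451284067957212
[315.3282 258.9265]
```

View pics/s24.png

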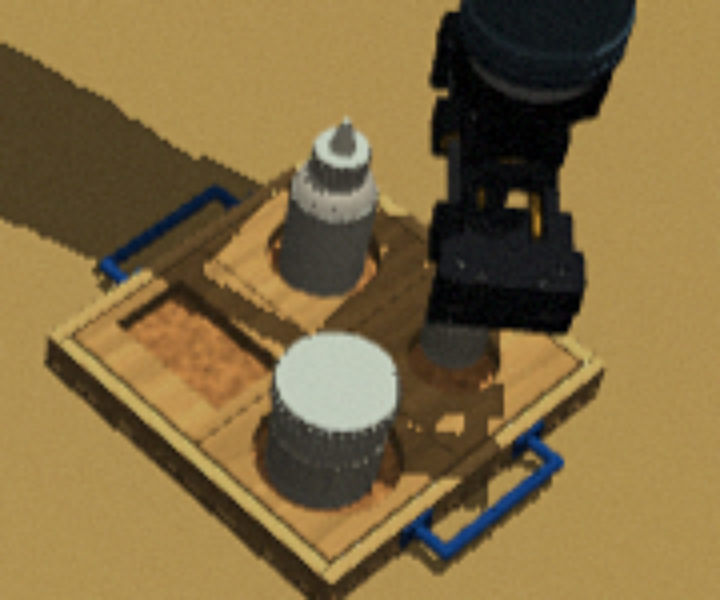

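View pics/w24.png

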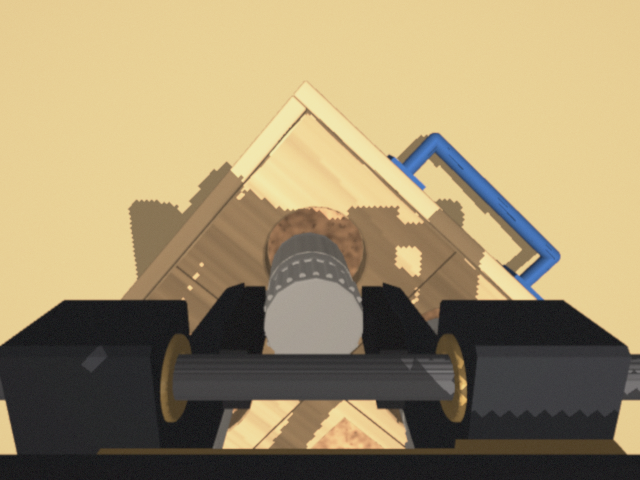

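```bash
python3 -m pendant '[{"claw":0,"linear":[1,1,9],"spin":0},{"claw":0,"linear":[0,0,7],"spin":0},{"claw":0,"linear":[0,0,2],"spin":0},{"claw":0,"linear":[0,0,0],"spin":0},{"claw":0,"linear":[0,0,0],"spin":0}]' 25
python3 -m pendant '[{"claw":0,"linear":[0,0,1.5],"spin":0},{"claw":0,"linear":[0,0,0],"spin":0},{"claw":0,"linear":[0,0,1],"spin":0},{"claw":0,"linear":[0,0,0],"spin":0},{"claw":0,"linear":[0,0,0],"spin":0}]' 25
```

```text
clock: 24.88
tcp_pos: [0.5783, 0.2734, 0.0665]
eef_rot: [-2.904, -1.198, 0.001]
wrist_force: [-0.3, -0.8, -1.0]
width: 0.0348
clock: 25.3
tcp_pos: [0.5789, 0.2738, 0.0652]
eef_rot: [-2.904, -1.199, -0.002]
wrist_force: [-0.9, 1.2, 4.4]
width: 0.0349
```

Contact at TCP z 0.065, where it was expected. Release and rise.

```bash
python3 -m pendant '[{"claw":0.7,"linear":[0,0,0],"spin":0},{"claw":0.7,"linear":[0,0,0],"spin":0},{"claw":0.7,"linear":[0,0,0],"spin":0},{"claw":0.7,"linear":[0,0,0],"spin":0},{"claw":0.7,"linear":[0,0,-5],"spin":0}]' 25
python3 -m pendant '[{"claw":0.7,"linear":[0,0,-30],"spin":0},{"claw":0.7,"linear":[0,0,-40],"spin":0},{"claw":0.7,"linear":[0,0,-40],"spin":0},{"claw":0.7,"linear":[0,0,-40],"spin":0},{"claw":0.7,"linear":[0,0,-40],"spin":0}]'
python3 -c "
from h import *
t=get_image('scene');cv2.imwrite('pics/s25.png',cv2.resize(t['image'][120:270,320:500,::-1],None,fx=4,fy=4))
w=get_image('wrist'); cv2.imwrite('pics/w25.png',w['image'][:,:,::-1]);np.save('w25.npy',w,allow_pickle=True)
plan((.445,-.2145,.26),-77)"
```

```text
clock: 25.72
tcp_pos: [0.5776, 0.2732, 0.0683]
eef_rot: [-2.904, -1.198, 0.004]
wrist_force: [-0.5, -0.5, -0.1]
width: 0.0613
clock: 26.13
tcp_pos: [0.5782, 0.2734, 0.2618]
eef_rot: [2.904, 1.198, 0.0]
wrist_force: [0.0, -0.2, 0.3]
width: 0.0614
tcp [0.5823 0.2746 0.2692] tool shift mm [-442.5  249.8    5.4] jaw yaw -45.1 spin(tool z down) rad 0.556 deg 31.9 clock 26.2333 w 0.06171670999334086 q6 1.044511286690237
```

View pics/s25.png

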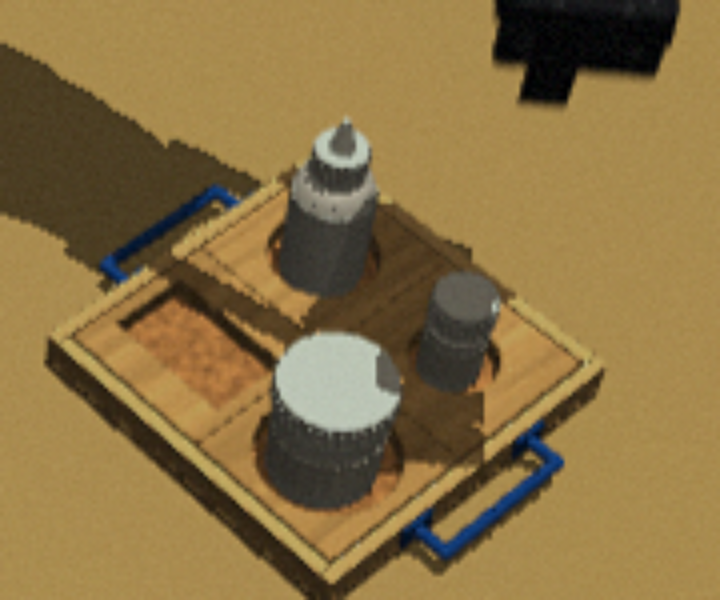

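View pics/w25.png

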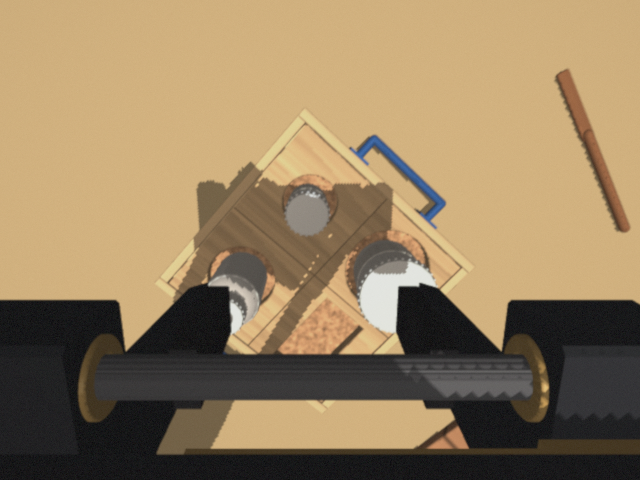

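```bash
python3 -m pendant '[{"claw":0.75,"linear":[-34,19,0],"spin":0},{"claw":0.75,"linear":[-34,19,0],"spin":0},{"claw":0.75,"linear":[-34,19,0],"spin":0},{"claw":0.75,"linear":[-34,19,0],"spin":0},{"claw":0.75,"linear":[-34,19,0],"spin":0}]' 25
python3 -m pendant '[{"claw":0.75,"linear":[-34,19,0],"spin":0},{"claw":0.75,"linear":[-34,19,0],"spin":0},{"claw":0.75,"linear":[-34,19,0],"spin":0},{"claw":0.75,"linear":[-34,19,0],"spin":0},{"claw":0.75,"linear":[-34,19,0],"spin":0}]' 25
python3 -m pendant '[{"claw":0.75,"linear":[-34,19,0],"spin":0},{"claw":0.75,"linear":[-34,19,0],"spin":0},{"claw":0.75,"linear":[-34,19,0],"spin":0},{"claw":0.75,"linear":[0,0,0],"spin":0.12},{"claw":0.75,"linear":[0,0,0],"spin":0.12}]' 25
python3 -m pendant '[{"claw":0.75,"linear":[0,0,0],"spin":0.12},{"claw":0.75,"linear":[0,0,0],"spin":0.12},{"claw":0.75,"linear":[0,0,0],"spin":0.06},{"claw":0.75,"linear":[0,0,0],"spin":0},{"claw":0.75,"linear":[0,0,0],"spin":0}]' 25
python3 -c "
from h import *
w=get_image('wrist'); cv2.imwrite('pics/w26.png',w['image'][:,:,::-1]);np.save('w26.npy',w,allow_pickle=True)
plan((.447,-.2147,.26),-77); print(proj(w,(.447,-.2147,.104)))"
```

```text
clock: 26.65
tcp_pos: [0.524, 0.0849, 0.2593]
eef_rot: [2.904, 1.199, -0.0]
wrist_force: [0.3, -0.5, 0.8]
width: 0.0664
clock: 27.07
tcp_pos: [0.4705, -0.1025, 0.2595]
eef_rot: [2.904, 1.199, 0.0]
wrist_force: [0.4, 0.0, 0.6]
width: 0.0662
clock: 27.48
tcp_pos: [0.4383, -0.2157, 0.2593]
eef_rot: [-3.031, -0.827, 0.0]
wrist_force: [-0.6, 0.5, 0.6]
width: 0.066
clock: 27.9
tcp_pos: [0.4392, -0.2133, 0.2594]
eef_rot: [-3.118, -0.384, 0.0]
wrist_force: [0.3, -0.3, -0.0]
width: 0.066
tcp [ 0.4393 -0.2132  0.2594] tool shift mm [ 7.1  3.3 -0.6] jaw yaw -76.0 spin(tool z down) rad 0.018 deg 1.0 clock 27.95 w 0.06615997024924664 q6 0.6301956513112903
[318.4594 207.0685]
```

View pics/w26.png

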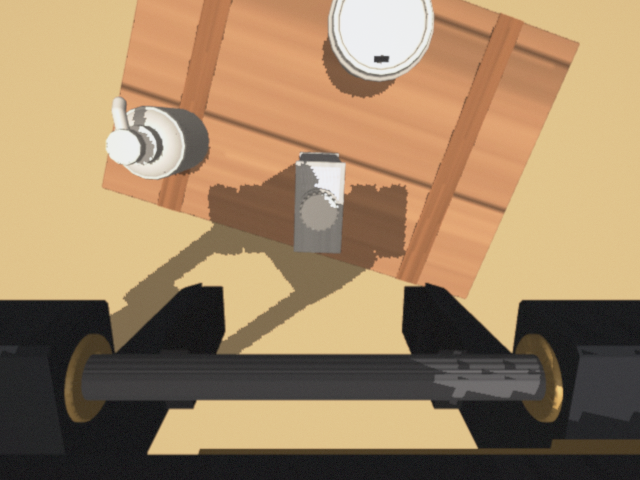

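```bash
python3 -c "
from h import *
w=np.load('w26.npy',allow_pickle=True).item()
q=[onplane(w,u,.104) for u in ((297,163),(344,164),(341.5,252),(294,251))]; print(np.array(q),np.mean(q,0))
for a,b in ((3,0),(2,1)): d=q[b]-q[a]; print(np.linalg.norm(d),np.degrees(np.arctan2(d[1],d[0])))
d=q[1]-q[0]; print(np.linalg.norm(d),np.degrees(np.arctan2(d[1],d[0])))
"
```

```text
[[ 0.474  -0.1922  0.104 ]
 [ 0.4814 -0.2246  0.104 ]
 [ 0.4181 -0.2398  0.104 ]
 [ 0.4102 -0.2052  0.104 ]] [ 0.4459 -0.2154  0.104 ]
0.06508753985304497 11.502704729612738
0.06509438160245384 13.478970176417958
0.03323433593215754 -77.15608325741606
```

```bash
python3 -m pendant '[{"claw":0.75,"linear":[6,3.5,20],"spin":0.02},{"claw":0.75,"linear":[0,0,35],"spin":0},{"claw":0.75,"linear":[0,0,35],"spin":0},{"claw":0.75,"linear":[0,0,20],"spin":0},{"claw":0.75,"linear":[0,0,0],"spin":0}]' 30
python3 -m pendant '[{"claw":0.75,"linear":[0,0,0],"spin":0},{"claw":0.75,"linear":[0,0,0],"spin":0},{"claw":0.75,"linear":[0,0,0],"spin":0},{"claw":0.75,"linear":[0,0,0],"spin":0},{"claw":0.75,"linear":[0,0,0],"spin":0}]' 30
python3 -c "
from h import *
w=get_image('wrist'); cv2.imwrite('pics/w27.png',w['image'][:,:,::-1])
plan((.446,-.2152,.091),-77.3); p=state()['tcp_pos'];print(proj(w,(p[0],p[1],.104)),proj(w,(p[0],p[1],.118)))"
```

```text
clock: 28.37
tcp_pos: [0.4432, -0.2129, 0.1448]
eef_rot: [-3.115, -0.351, 0.01]
wrist_force: [-0.5, 0.2, -1.3]
width: 0.0661
clock: 28.78
tcp_pos: [0.4468, -0.2159, 0.151]
eef_rot: [3.12, 0.349, 0.003]
wrist_force: [0.1, -0.6, 0.1]
width: 0.0663
tcp [ 0.4466 -0.2157  0.1506] tool shift mm [-0.5 -0.7 59.6] jaw yaw -77.2 spin(tool z down) rad 0.001 deg 0.1 clock 28.8333 w 0.06604455070835762 q6 0.6580825369542532
[313.3443 265.4233] [313.372  275.4082]
```

View pics/w27.png

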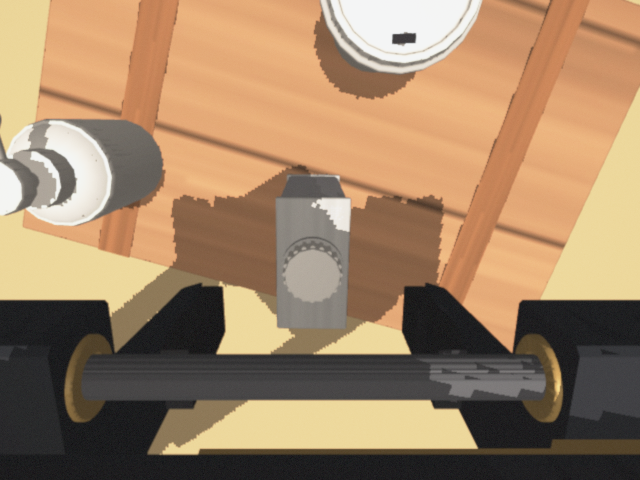

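```bash
python3 -m pendant '[{"claw":0.75,"linear":[0,0,20],"spin":0},{"claw":0.75,"linear":[0,0,20],"spin":0},{"claw":0.75,"linear":[0,0,19],"spin":0},{"claw":0.75,"linear":[0,0,0],"spin":0},{"claw":0,"linear":[0,0,0],"spin":0}]' 25
python3 -m pendant '[{"claw":0,"linear":[0,0,0],"spin":0},{"claw":0,"linear":[0,0,0],"spin":0},{"claw":0,"linear":[0,0,0],"spin":0},{"claw":0,"linear":[0,0,0],"spin":0},{"claw":0,"linear":[0,0,0],"spin":0}]' 30
python3 -c "
from h import *
w=get_image('wrist'); cv2.imwrite('pics/w28.png',w['image'][:,:,::-1])
plan((.446,-.2152,.091),-77.3)
w=get_image('scene'); cv2.imwrite('pics/s28.png',cv2.resize(w['image'][230:380,110:290,::-1],None,fx=4,fy=4))"
```

```text
clock: 29.25
tcp_pos: [0.4456, -0.2149, 0.0902]
eef_rot: [-3.121, -0.349, 0.002]
wrist_force: [-0.2, -0.0, 0.0]
width: 0.0616
clock: 29.67
tcp_pos: [0.4466, -0.2157, 0.0915]
eef_rot: [3.121, 0.349, 0.002]
wrist_force: [-0.4, 0.3, 4.5]
width: 0.0333
tcp [ 0.4466 -0.2157  0.0915] tool shift mm [-0.5 -0.6  0.5] jaw yaw -77.2 spin(tool z down) rad 0.001 deg 0.1 clock 29.7167 w 0.033270921397199595 q6 0.6581541165651767
```

View pics/w28.png

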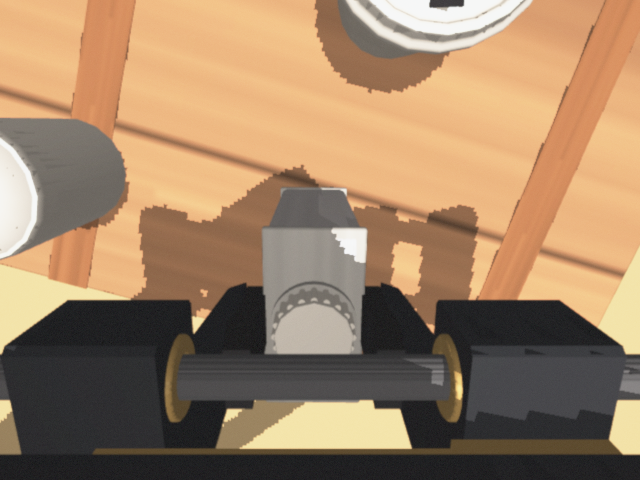

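```bash
python3 -m pendant '[{"claw":0,"linear":[0,0,-10],"spin":0},{"claw":0,"linear":[0,0,-25],"spin":0},{"claw":0,"linear":[0,0,-40],"spin":0},{"claw":0,"linear":[0,0,-40],"spin":0},{"claw":0,"linear":[0,0,-40],"spin":0}]' 30
python3 -m pendant '[{"claw":0,"linear":[0,0,-5],"spin":0.084},{"claw":0,"linear":[0,0,0],"spin":0.084},{"claw":0,"linear":[0,0,0],"spin":0},{"claw":0,"linear":[0,0,0],"spin":0},{"claw":0,"linear":[0,0,0],"spin":0}]' 30
python3 -c "
from h import *
w=get_image('wrist'); cv2.imwrite('pics/w29.png',w['image'][:,:,::-1])
plan((.482,.165,.25),-86.8); print(state()['wrist_force'])"
```

```text
clock: 30.18
tcp_pos: [0.4453, -0.2146, 0.2471]
eef_rot: [-3.121, -0.349, 0.002]
wrist_force: [0.5, -0.4, -1.9]
width: 0.0332
clock: 30.6
tcp_pos: [0.4455, -0.2148, 0.2497]
eef_rot: [-3.139, -0.09, 0.002]
wrist_force: [-0.1, -0.1, -2.3]
width: 0.0337
tcp [ 0.4456 -0.2149  0.2497] tool shift mm [  57.9 -377.2    0.1] jaw yaw -86.7 spin(tool z down) rad 0.001 deg 0.1 clock 30.65 w 0.033542885646175316 q6 0.8242272588321217
[-0.4533 -0.4319 -1.2586]
```

View pics/w29.png

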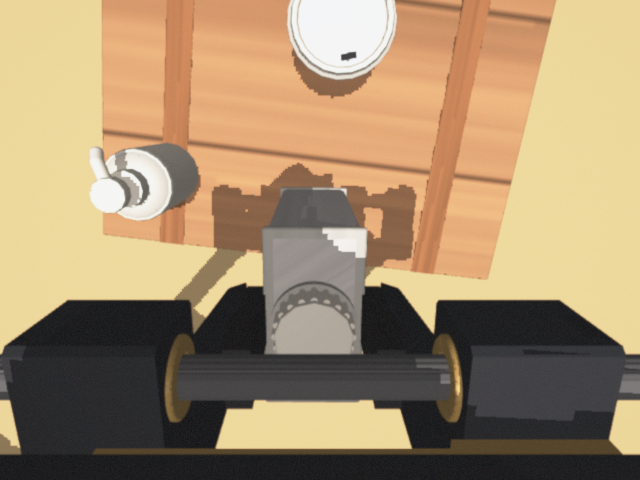

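```bash
python3 -m pendant '[{"claw":0,"linear":[6,-37,0],"spin":0},{"claw":0,"linear":[6,-37,0],"spin":0},{"claw":0,"linear":[6,-37,0],"spin":0},{"claw":0,"linear":[6,-37,0],"spin":0},{"claw":0,"linear":[6,-37,0],"spin":0}]' 30
python3 -m pendant '[{"claw":0,"linear":[6,-37,0],"spin":0},{"claw":0,"linear":[6,-37,0],"spin":0},{"claw":0,"linear":[6,-37,0],"spin":0},{"claw":0,"linear":[6,-37,0],"spin":0},{"claw":0,"linear":[3,-37,0],"spin":0}]' 30
python3 -m pendant '[{"claw":0,"linear":[0,-7,0],"spin":0},{"claw":0,"linear":[0,0,35],"spin":0},{"claw":0,"linear":[0,0,35],"spin":0},{"claw":0,"linear":[0,0,20],"spin":0},{"claw":0,"linear":[0,0,0],"spin":0}]' 30
python3 -m pendant '[{"claw":0,"linear":[0,0,0],"spin":0},{"claw":0,"linear":[0,0,0],"spin":0},{"claw":0,"linear":[0,0,0],"spin":0},{"claw":0,"linear":[0,0,0],"spin":0},{"claw":0,"linear":[0,0,0],"spin":0}]' 30
python3 -c "
from h import *
w=get_image('wrist'); cv2.imwrite('pics/w30.png',w['image'][:,:,::-1]);plan((.482,.165,.0935),-86.8);print(proj(w,(.482,.167,.029)))
t=get_image('scene');cv2.imwrite('pics/s30.png',cv2.resize(t['image'][120:270,320:500,::-1],None,fx=4,fy=4))"
```

```text
clock: 31.07
tcp_pos: [0.4653, -0.0272, 0.2499]
eef_rot: [-3.14, -0.087, 0.002]
wrist_force: [0.9, 0.2, -1.3]
width: 0.0339
clock: 31.48
tcp_pos: [0.4824, 0.1592, 0.2499]
eef_rot: [3.14, 0.088, -0.001]
wrist_force: [0.2, 0.6, -0.4]
width: 0.0333
clock: 31.9
tcp_pos: [0.4782, 0.1636, 0.155]
eef_rot: [3.139, 0.088, -0.017]
wrist_force: [-0.5, -0.5, -2.5]
width: 0.0337
clock: 32.32
tcp_pos: [0.4832, 0.1643, 0.1619]
eef_rot: [-3.14, -0.086, -0.004]
wrist_force: [0.5, -0.6, -1.6]
width: 0.0334
tcp [0.483  0.1643 0.1616] tool shift mm [-1.1 -0.8 68.1] jaw yaw -86.9 spin(tool z down) rad -0.001 deg -0.1 clock 32.3667 w 0.03345099231236207 q6 1.6108487350190728
[309.9348 225.7735]
```

View pics/w30.png

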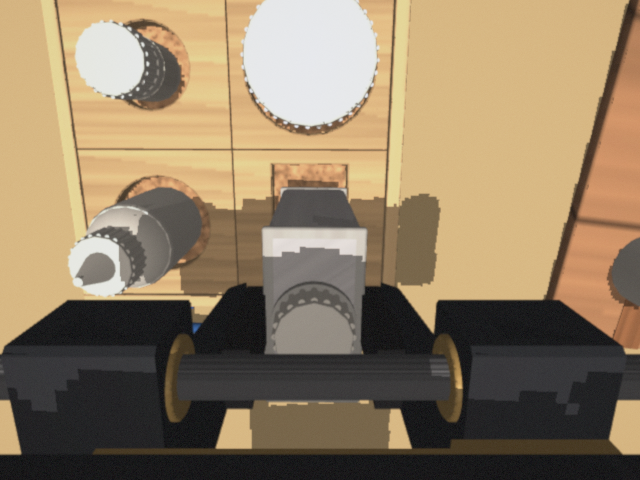

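View pics/s30.png

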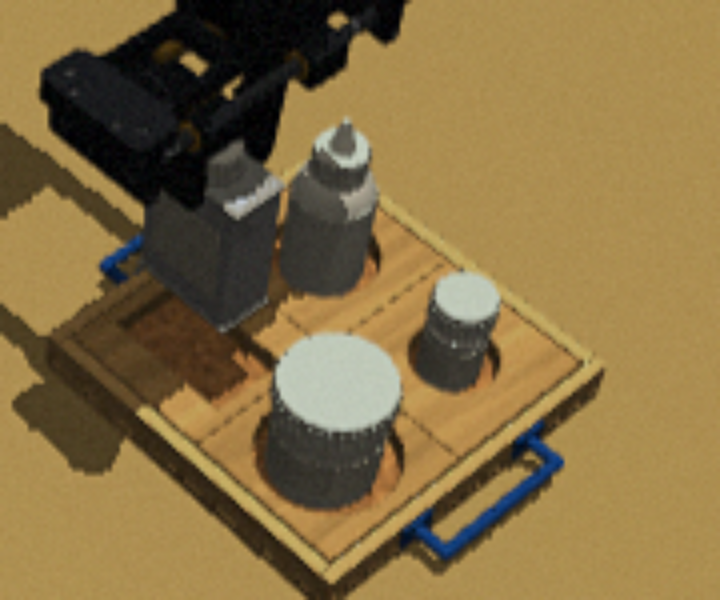

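```bash
python3 -c "
from h import *
w=get_image('wrist'); R=toolR(); p=state()['tcp_pos']
for uv in ((272,164.5),(348,164.5)): q=onplane(w,uv,.029); print(q,1000*R.T@(q-p))
q=onplane(w,(80,282),.136); print('nozzle',q,1000*R.T@(q-p))
"
```

```text
[0.5214 0.194  0.029 ] [ 40.1527 -27.5079 132.1728]
[0.5241 0.1443 0.029 ] [ 40.169   22.2207 132.1695]
nozzle [0.4766 0.2667 0.136 ] [  -0.471  -102.591    25.1349]
```

```bash
python3 -m pendant '[{"claw":0,"linear":[-1,1,15],"spin":0},{"claw":0,"linear":[0,0,15],"spin":0},{"claw":0,"linear":[0,0,12],"spin":0},{"claw":0,"linear":[0,0,0],"spin":0},{"claw":0,"linear":[0,0,0],"spin":0}]' 30
python3 -c "
from h import *
w=get_image('wrist'); cv2.imwrite('pics/w31.png',w['image'][:,:,::-1]);plan((.482,.164,.0935),-86.8);print(state()['wrist_force'])
t=get_image('scene');cv2.imwrite('pics/s31.png',cv2.resize(t['image'][120:270,320:500,::-1],None,fx=4,fy=4))"
```

```text
clock: 32.88
tcp_pos: [0.4809, 0.1632, 0.1182]
eef_rot: [3.14, 0.086, -0.002]
wrist_force: [-0.3, 0.4, -1.8]
width: 0.0338
tcp [0.4816 0.1633 0.119 ] tool shift mm [ 0.4 -0.7 25.5] jaw yaw -86.9 spin(tool z down) rad -0.001 deg -0.1 clock 32.9333 w 0.03376815651930195 q6 1.6090137478881443
[-0.6816 -0.3005 -1.7193]
```

View pics/w31.png

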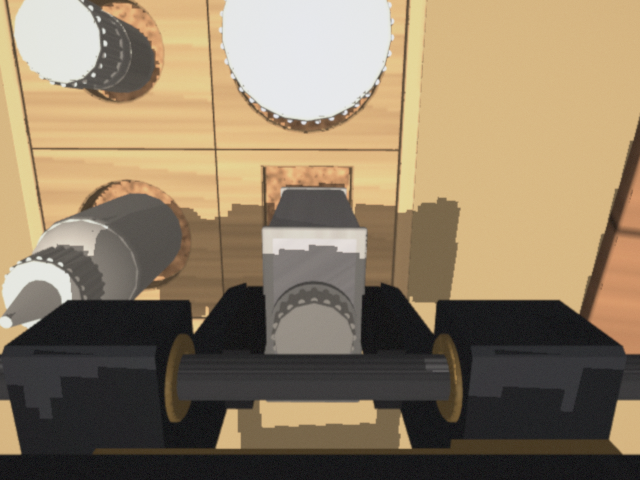

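View pics/s31.png

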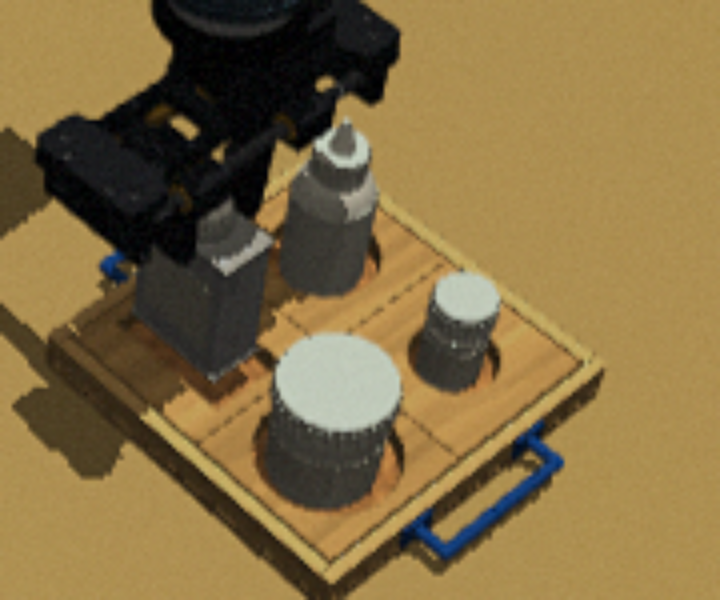

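```bash
python3 -c "
from h import *
t=get_image('scene'); R=toolR(); p=state()['tcp_pos']
for y in (-93.5,93.5):
  for x in (-37.5,37.5):
    u=proj(t,p+R@np.array([x,y,-45])/1000); print(x,y,u,(u-[320,120])*4)
print('tip',(proj(t,p+R@np.array([0,17,0])/1000)-[320,120])*4,'nozzle',(proj(t,(.4766,.2667,.136))-[320,120])*4)
im=cv2.resize(t['image'][110:210,325:435,::-1],None,fx=7,fy=6,interpolation=cv2.INTER_CUBIC); im=cv2.convertScaleAbs(im,alpha=2.2); cv2.imwrite('pics/s32.png',im)
"
```

```text
-37.5 -93.5 [392.1617 132.1961] [288.6468  48.7845]
37.5 -93.5 [418.0069 151.251 ] [392.0276 125.0041]
-37.5 93.5 [326.7715 175.3173] [ 27.0858 221.269 ]
37.5 93.5 [352.3588 196.9582] [129.4354 307.833 ]
tip [182.8456 247.4661] nozzle [346.0084 116.1743]
```

View pics/s32.png

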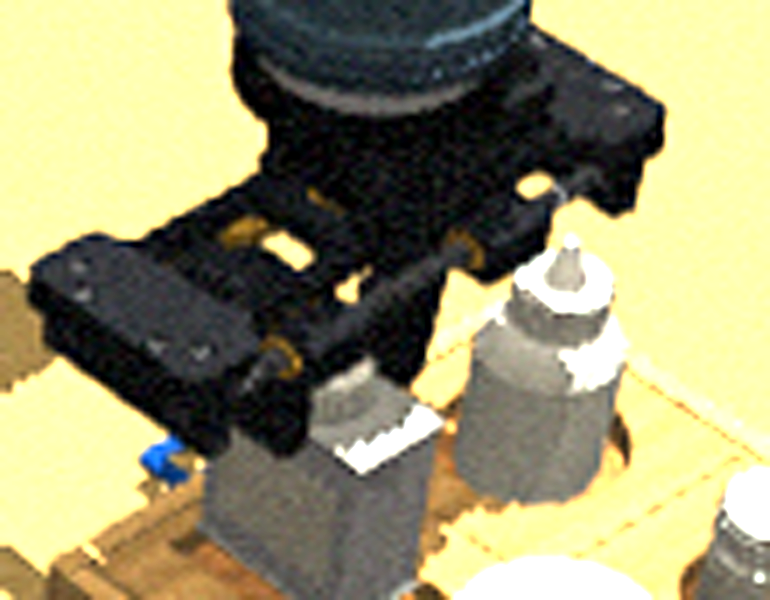

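The image puts the gripper body well higher than I had assumed, so it clears the bottle. Lower to contact.

```bash
python3 -m pendant '[{"claw":0,"linear":[0,-1,10],"spin":0},{"claw":0,"linear":[0,0,9],"spin":0},{"claw":0,"linear":[0,0,4],"spin":0},{"claw":0,"linear":[0,0,0],"spin":0},{"claw":0,"linear":[0,0,0],"spin":0}]' 30
python3 -m pendant '[{"claw":0,"linear":[0,0,1.5],"spin":0},{"claw":0,"linear":[0,0,0],"spin":0},{"claw":0,"linear":[0,0,1],"spin":0},{"claw":0,"linear":[0,0,0],"spin":0},{"claw":0,"linear":[0,0,0],"spin":0}]' 30
```

```text
clock: 33.45
tcp_pos: [0.4809, 0.1642, 0.0949]
eef_rot: [3.14, 0.086, -0.002]
wrist_force: [-0.4, 0.1, -1.3]
width: 0.0335
clock: 33.87
tcp_pos: [0.4817, 0.1643, 0.0935]
eef_rot: [-3.14, -0.086, -0.001]
wrist_force: [-0.7, 1.1, 1.7]
width: 0.0334
```

```bash
python3 -m pendant '[{"claw":0,"linear":[0,0,0.7],"spin":0},{"claw":0,"linear":[0,0,0],"spin":0},{"claw":0,"linear":[0,0,0],"spin":0},{"claw":0.6,"linear":[0,0,0],"spin":0},{"claw":0.6,"linear":[0,0,0],"spin":0}]' 30
python3 -m pendant '[{"claw":0.6,"linear":[0,0,0],"spin":0},{"claw":0.6,"linear":[0,0,0],"spin":0},{"claw":0.6,"linear":[0,0,-5],"spin":0},{"claw":0.6,"linear":[0,0,-30],"spin":0},{"claw":0.6,"linear":[0,0,-40],"spin":0}]' 30
python3 -m pendant '[{"claw":0.6,"linear":[0,0,-40],"spin":0},{"claw":0.6,"linear":[0,0,-40],"spin":0},{"claw":0.6,"linear":[-20,36,0],"spin":0},{"claw":0.6,"linear":[-20,36,0],"spin":0},{"claw":0.6,"linear":[-20,36,0],"spin":0}]' 30
python3 -c "
from h import *
for n in ('scene','top','wrist'):
  t=get_image(n);cv2.imwrite(f'pics/{n}33.png',t['image'][:,:,::-1])
  if n=='scene': cv2.imwrite('pics/s33.png',cv2.resize(t['image'][120:270,320:500,::-1],None,fx=4,fy=4))
print(state()['tcp_pos'],state()['width'])"
```

```text
clock: 34.28
tcp_pos: [0.4816, 0.1642, 0.0926]
eef_rot: [-3.14, -0.086, -0.001]
wrist_force: [-0.6, -0.6, -0.3]
width: 0.0448
clock: 34.7
tcp_pos: [0.4785, 0.1638, 0.1651]
eef_rot: [3.14, 0.086, -0.012]
wrist_force: [1.0, 0.8, 0.5]
width: 0.053
clock: 35.12
tcp_pos: [0.4269, 0.0525, 0.2485]
eef_rot: [3.14, 0.09, 0.004]
wrist_force: [0.1, -0.9, 0.4]
width: 0.053
[0.4268 0.0511 0.2478] 0.05316496924800761
```

View pics/s33.png

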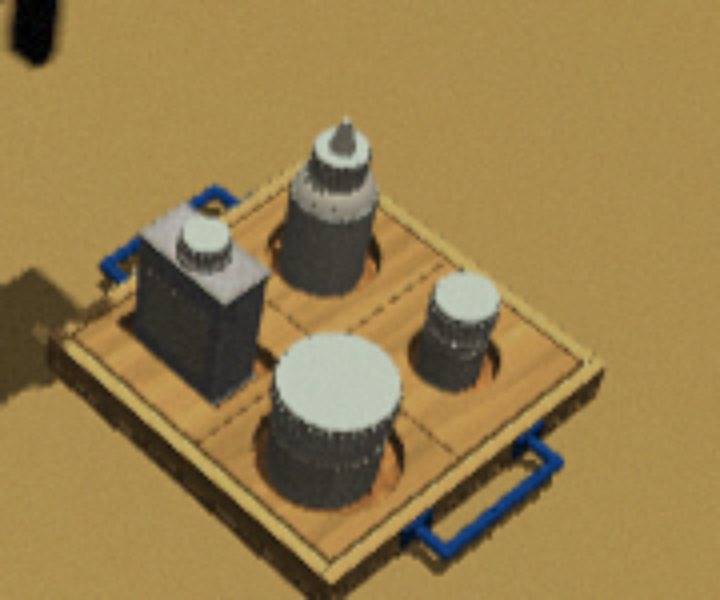

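View pics/wrist33.png

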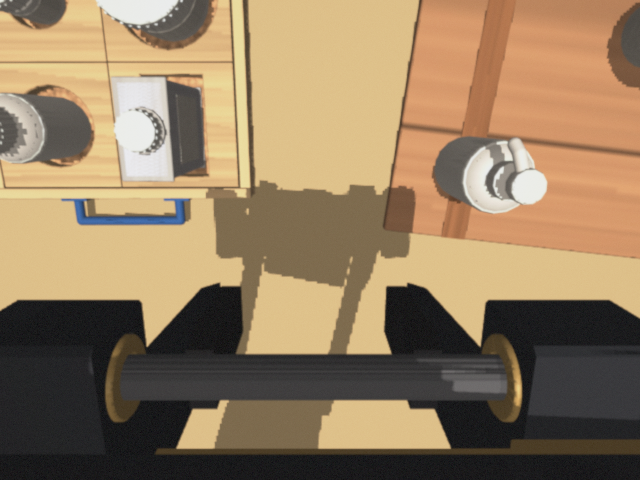

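View pics/top33.png

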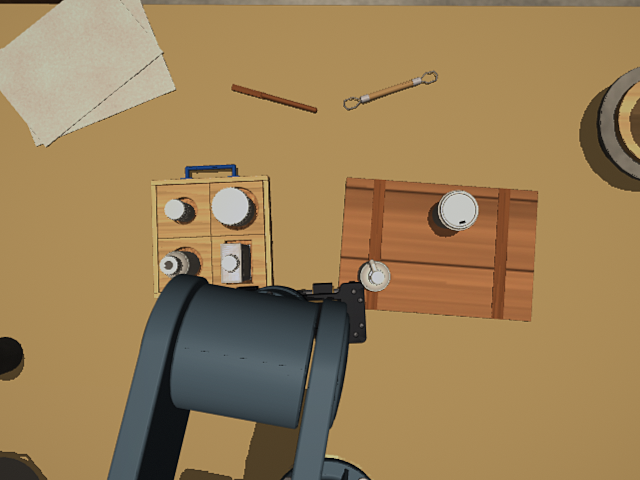

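View pics/scene33.png

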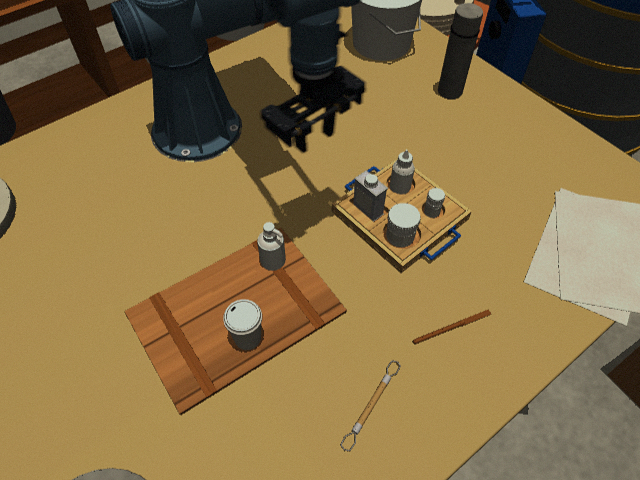

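All four containers stand upright in their wells. The soap and the cup are still at about (375,276) and (459,210) in the top view, where they started. I'll let the arm settle and hand in.

```bash
python3 -m pendant '[{"claw":0.6,"linear":[0,0,0],"spin":0},{"claw":0.6,"linear":[0,0,0],"spin":0},{"claw":0.6,"linear":[0,0,0],"spin":0},{"claw":0.6,"linear":[0,0,0],"spin":0},{"claw":0.6,"linear":[0,0,0],"spin":0}]' 30
python3 -c "
from rig import *
print(finish_job())"
```

```text
clock: 35.68
tcp_pos: [0.4274, 0.0539, 0.2471]
eef_rot: [-3.14, -0.089, 0.001]
wrist_force: [-0.0, 0.8, -0.1]
width: 0.0529
the job is handed in; nothing more can be done
None
```

I loaded the tub, nozzle bottle, small pot and flat can, in that order, each into the well cut for it. Each was lowered until the wrist force showed contact, then released. I handed the job in at 35.7 s.

**Final checks:** In the last pictures all four stand upright in their wells. The soap and the cup are where they started, and the gripper is clear of everything. The contact heights matched the expected well floors to about 1 mm, and the highest wrist reading I saw was about 6.5 N, against the 120 N limit. I checked positions and uprightness only by eye in the pictures, not with a fresh measurement.

**What failed or disagreed:**
- **Bottle grasp:** the first close on the bottle went over the cap and lightly pinched the nozzle. The fingertips act at about TCP level, not 19 mm ahead of it as `tips_ahead` says. I opened, went 18 mm lower and gripped the cap; the bottle did not appear to shift.
- **Camera heights and positions:** heights from the top and scene cameras together read 6–13 mm below the text's heights. The top and wrist cameras disagreed by up to about 6 mm horizontally. I took positions between the two and corrected each container against its well before lowering.

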